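Roll the cap strips home on a PCR plate

TASK

The twelve cap strips on the 96-well plate in the cooling block are only started in their wells. Take the hand roller from its stand and roll it along the plate, across the strips, with a steady, firm push of 12 to 15 N until every strip is pressed fully home, never pushing as hard as 25 N, because that cracks the plate; touch the strips and plate with nothing but the roller. Then hang the roller back in its stand by its ears, upright, and let go; leave the other things on the bench where they are.

Things in the scene. Friction and masses are not known exactly. Their poses are not given: they have to be found in the camera images.
- block: dark grey cooling block, fixed to the bench, 96 (x) x 138 (y) x 20 mm, carrying a white 96-well plate (86 x 128 mm, long side along y) closed by twelve cap strips. Origin under the block's centre, z up. The plate sits up to 6 mm higher or lower than nominal and up to 0.055 rad out of level along y (one short end high): not reported, must be felt. Neither gives under the roller
- block_strips (a point): point on the block's axis, 49 mm above its origin: where the middle of the strips' flat tops is once home, give or take the plate's seat. The strips run along the block's x (72 mm long, 8.4 mm wide, 3 mm thick), side by side along its y: strip k is centred at y = (k - 6.5) x 9 mm. The bare deck round them is 4 mm lower than their home tops
- roller: hand roller, about 0.4 kg: grey silicone roller, 36 mm diameter, 80 mm long, turning freely between two steel cheeks (24 mm wide, outer faces at y = +-47 mm, z = 12 to 68 mm) under a black grip bar. Origin at the roller's lowest point under its middle; y along the axle, z up, x the rolling direction. A flat steel ear, 18 mm wide, z = 60 to 74 mm, sticks out at each end of the bar to y = +-66 mm
- roller_grip (a point): middle of the roller's grip bar, 74 mm above the roller's origin. The bar is 24 mm thick (x, flat parallel sides), 84 mm long (y) and spans z = 56 to 86 mm above the roller's origin; grip it here from above, across its thickness
- roller_wheel (a joint): angle of the silicone roller about its axle (rad), 0 at the start, without stops; rolling 18 mm turns it 1 rad
- stand: steel stand of the roller, fixed to the bench: base 66 (x) x 128 (y) x 6 mm and two uprights at y = +-56 mm (6 mm thick, 44 mm wide). Origin under the base's centre, z up. Each upright has an open-topped notch, floor at z = 74 mm, 24 mm wide there and flaring to 36 mm at its top, z = 93 mm; the roller hangs in the notches by its ears
- stand_rest (a point): where the roller's origin is when it hangs in the stand: 14 mm above the stand's origin. The roller's axes are then parallel to the stand's (either way round); the notches leave it about 3 mm of play in x and 5 mm in y
- strip_1 (a joint): how far cap strip 1 is pressed down (m): 0 = proud by 4 mm, 0.004 = fully home. It sinks when pressed with more than about 5 N and stays where it is left
- strip_2 (a joint): how far cap strip 2 is pressed down (m): 0 = proud by 4 mm, 0.004 = fully home. It sinks when pressed with more than about 5 N and stays where it is left
- strip_3 (a joint): how far cap strip 3 is pressed down (m): 0 = proud by 4 mm, 0.004 = fully home. It sinks when pressed with more than about 5 N and stays where it is left
- strip_4 (a joint): how far cap strip 4 is pressed down (m): 0 = proud by 4 mm, 0.004 = fully home. It sinks when pressed with more than about 5 N and stays where it is left
- strip_5 (a joint): how far cap strip 5 is pressed down (m): 0 = proud by 4 mm, 0.004 = fully home. It sinks when pressed with more than about 5 N and stays where it is left
- strip_6 (a joint): how far cap strip 6 is pressed down (m): 0 = proud by 4 mm, 0.004 = fully home. It sinks when pressed with more than about 5 N and stays where it is left
- strip_7 (a joint): how far cap strip 7 is pressed down (m): 0 = proud by 4 mm, 0.004 = fully home. It sinks when pressed with more than about 5 N and stays where it is left
- strip_8 (a joint): how far cap strip 8 is pressed down (m): 0 = proud by 4 mm, 0.004 = fully home. It sinks when pressed with more than about 5 N and stays where it is left
- strip_9 (a joint): how far cap strip 9 is pressed down (m): 0 = proud by 4 mm, 0.004 = fully home. It sinks when pressed with more than about 5 N and stays where it is left
- strip_10 (a joint): how far cap strip 10 is pressed down (m): 0 = proud by 4 mm, 0.004 = fully home. It sinks when pressed with more than about 5 N and stays where it is left
- strip_11 (a joint): how far cap strip 11 is pressed down (m): 0 = proud by 4 mm, 0.004 = fully home. It sinks when pressed with more than about 5 N and stays where it is left
- strip_12 (a joint): how far cap strip 12 is pressed down (m): 0 = proud by 4 mm, 0.004 = fully home. It sinks when pressed with more than about 5 N and stays where it is left
- vial_0: bystander: screw-cap vial with a white cap and pale yellow contents, 24 mm wide, 48 mm tall; origin under its centre
- marker: bystander: felt marker lying along its y axis, 134 mm long, 17 mm thick; origin under its centre
- beaker_small: bystander: small glass beaker, 55 mm wide, 66 mm tall; origin under its centre
- tweezers: bystander: steel tweezers lying along their y axis, 130 mm long, 8 mm high; origin under their centre
- reagent_jar: bystander: white plastic jar with a red screw lid, 57 mm wide, 92 mm tall; origin under its centre

How it is judged:
By the outcome, as a careful person would: the job done as asked, in the order asked, and still so for the second after the job is handed in, with the robot touching nothing.
It also fails if it takes over 72 s, if anything falls off the work surface, if the arm or the gripper's body presses on something with over 40 N, if the wrist force passes 120 N, or if a joint passes its speed limit or range.

ROBOT

A 7-joint arm with a two-finger parallel gripper is mounted at the origin on a cart in front of the work surface, level with it; the furniture and walls round the work are solid. World frame = base frame: x ahead of the robot, y to its left, z up, the work surface at z = 0. Lengths are in m, angles in rad, forces in N, time in s.
With the tool pointing down it reaches from about 0.4 to 0.875 m from the base axis. Payload 6.5 kg.
Tool frame: the origin (TCP) lies midway between the tips of the shut fingers; the grasp point (between the pads) lies 19 mm behind it (bot.grip_depth is the distance from the TCP to the grasp point, in m); z points along the fingers, y is the direction in which the jaws open and shut (so a half turn about z gives the same grasp; the last joint's range is limited). The gripper opens to 88 mm and grips with 3 to 60 N. Pads are 18 mm wide; open, the fingers measure 123 mm over their backs; the gripper's body (75 mm by 187 mm) begins 45 mm behind the grasp point.
Start: joints at [-1.366, 0.536, -0.004, 1.538, 0.003, 1.067, -0.071], TCP at [0.174, 0.626, 0.239] pointing down, gripper open.
Joint ranges: [-2.7, 2.7], [-0.37, 2.16], [-1.27, 1.26], [0.24, 2.4], [-1.31, 4.45], [0.19, 1.91], [-2.76, 2.76]. Speed limits (rad/s): [2.39, 2.39, 3.14, 3.14, 3.14, 3.14, 3.14].

INTERFACE

Orientations are given as a unit quaternion [x, y, z, w].
In Python, from station import readout, read_camera, bot gives the robot as it stands. The module is installed in compiled form; this text tells all that it offers.
- The arm moves only by the tool send_rows, never from a script. Its argument "series" is a list of rows, each an object with "claw": the finger opening in cm, from 0 to 8.81; "linear": the shift along the tool's x, y, z in cm, a list of three; "rot": the turn, a rotation vector about the tool's x, y, z in rad, a list of three. In form: [{"claw": claw, "linear": [x, y, z], "rot": [wx, wy, wz]}, ...]. A call has 1 to 5 rows; each row shifts and turns the pose as measured when the row begins, along the tool's axes as they then stand; what a row does not reach is not made up. A row lasts 1/12 s, in which the tool goes at most 41.7 mm and 7.16 degrees, less where a joint would pass 70% of its speed; a pose out of reach is approached as far as the arm can. A call with a gripper value outside its range is refused whole. The fingers move at their own pace and stop on an object; "force" is the grip in N (left out, the last holds). Time passes only in rows, so rows that do not move let the fingers close. It gives the time, the measured TCP pose, the force and the opening at its end, in the units of the state.
- readout.read_state(): the state, without advancing time (a new reading comes with each control period).
- read_camera(name): name is "scene" or "top" or "wrist"; returns a dict with "pixels" (400x640x3 uint8, blue, green, red), "range_z" (400x640 float32, m along the optical axis (not along the pixel's ray), 0 where there is no reading), "camera_matrix" (3x3 intrinsics, pixels), "rvec" (rotation vector, rad) and "tvec" (3), from world to camera coordinates, as OpenCV has them. Camera axes: x right, y down, z forward; pixel columns grow to the right and rows downward; lengths in m; the calibration is good to about 2 mm. A picture is of the moment at which its call begins.
- bot.sign_off(): hands the job in, once; it reports no verdict.
The state is a dict: "t": time; "q": joint angles; "joint_velocities": joint speeds; "joint_torque": joint torques, N m; "position": TCP position; "orientation": TCP orientation; "ft_force": force on the tool from outside, world axes, zero at the start; "wrist_torque": the same for the moment, N m; "width": finger opening in m.
Only numpy, scipy, OpenCV 4.12 (cv2) and the standard library are available. Lean on these libraries where they do the work, as an engineer would, in place of code of your own. Each camera call takes 0.05 s, during which the arm holds its last target.

## Working session

There is one attempt and no reset: what is moved stays moved. The work goes in short steps, Python scripts to look and compute and a tool call to move; the robot and the scene stay as the last step left them, time stands still between calls to the robot, and variables do not carry over. Pictures are saved under pics/ and viewed, and the job is handed in when it is done.

Besides the shell and the picture viewer there is one more tool, called after "Request:" as name(argument=value, ...), one argument or row to a line, values as JSON. send_rows: Moves the arm, as the interface text tells. Its arguments: {"type":"object","properties":{"series":{"type":"array"},"force":{"type":"number"}},"required":["series"]}

```bash
mkdir -p pics
cat > h.py <<'E'
import numpy as np, cv2
from station import readout, read_camera, bot
from scipy.spatial.transform import Rotation as R
def st(): return readout.read_state()
def cam(n):
    c=read_camera(n); c['R']=cv2.Rodrigues(np.array(c['rvec'],float))[0]; c['t']=np.array(c['tvec'],float).ravel(); c['K']=np.array(c['camera_matrix']); return c
def world(c):
    h,w=c['range_z'].shape; u,v=np.meshgrid(np.arange(w),np.arange(h)); z=c['range_z']
    p=np.stack([(u-c['K'][0,2])/c['K'][0,0]*z,(v-c['K'][1,2])/c['K'][1,1]*z,z],-1)
    return (p-c['t'])@c['R']
def proj(c,p):
    q=c['R']@np.array(p)+c['t']; q=c['K']@q; return q[:2]/q[2]
E
python3 - <<'E'
from h import *
s=st(); print(s)
for n in ['scene','top','wrist']:
    c=cam(n); cv2.imwrite(f'pics/{n}0.png',c['pixels']); np.savez(f'/tmp/{n}0.npz',**{k:np.array(v) for k,v in c.items()})
    print(n,c['K'].round(1).tolist(),(-c['R'].T@c['t']).round(3))
E
```

```text
{'t': 0.0, 'q': array([-1.36622716,  0.53718165, -0.00443733,  1.5388401 ,  0.00259005,
        1.067352  , -0.07124322]), 'joint_velocities': array([-3.60679771e-04, -1.66768962e-03, -4.58935012e-04, -1.12709229e-03,
       -8.19298362e-05,  1.31866094e-03, -7.83789831e-04]), 'joint_torque': array([-3.01146365e-04, -5.70997667e+01,  9.90756825e-01, -2.51597250e+01,
       -5.62698708e-02,  1.80399301e-02,  1.78676746e-04]), 'position': array([0.17370605, 0.62571444, 0.23784196]), 'orientation': array([ 1.34960072e-01,  9.90850640e-01, -8.85711481e-04, -5.89739910e-05]), 'ft_force': array([-0.46047156, -0.06280813, -0.25607555]), 'wrist_torque': array([-0.0023955 , -0.06513089,  0.02932203]), 'width': 0.08790502005332766}
scene [[496.0, 0.0, 316.5], [0.0, 496.0, 198.9], [0.0, 0.0, 1.0]] [ 0.025 -0.557  0.619]
top [[462.2, 0.0, 316.0], [0.0, 462.2, 194.7], [0.0, 0.0, 1.0]] [0.323 0.279 0.952]
wrist [[294.9, 0.0, 314.8], [0.0, 294.9, 202.9], [0.0, 0.0, 1.0]] [0.109 0.643 0.383]
```

View pics/scene0.png

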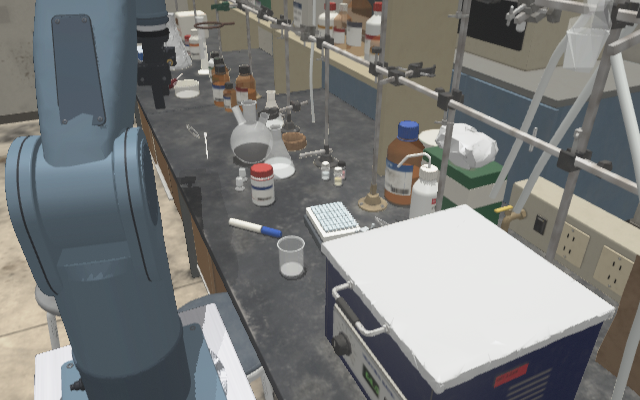

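View pics/top0.png

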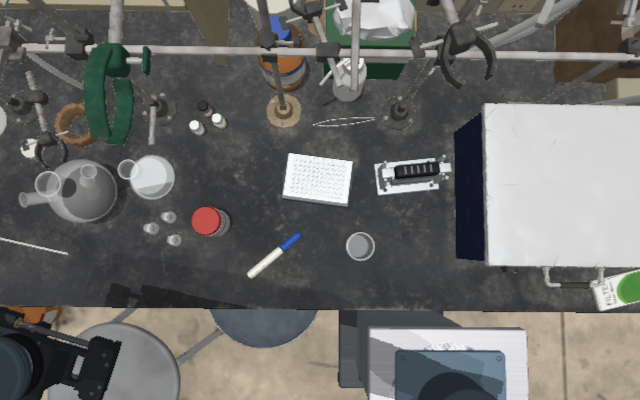

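View pics/wrist0.png

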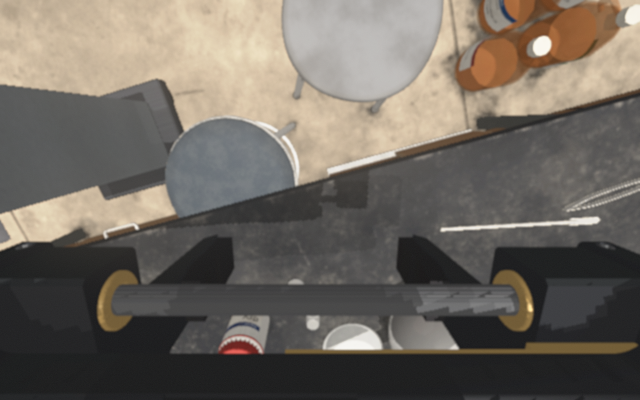

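The top view shows the plate at about (318,180) and the roller in its stand at about (415,172). The oven is to the right of the stand, and a horizontal rod crosses the image at about row 50. Next I'll measure these.

Run:
```python
import numpy as np,cv2
from h import world
c=dict(np.load('/tmp/top0.npz')); P=world(c)
np.set_printoptions(precision=3,suppress=True,linewidth=180)
for uv in [(318,180),(290,160),(350,160),(345,200),(288,195),(415,172),(385,177),(445,168),(378,188),(470,185),(500,185),(560,180),(200,50),(400,50),(560,55),(282,110),(346,90),(400,110),(360,240),(210,220),(218,120),(197,128),(465,50),(110,100),(320,250),(345,120)]:
    print(uv,P[uv[1],uv[0]])
im=c['pixels'];
cv2.imwrite('pics/topcrop.png',cv2.resize(im[130:230,260:460],None,fx=4,fy=4,interpolation=cv2.INTER_CUBIC))
H=P[...,2]; v=(c['range_z']>0)
hm=np.clip(H/0.5,0,1)*255*v
cv2.imwrite('pics/toph.png',cv2.applyColorMap(hm.astype(np.uint8),cv2.COLORMAP_JET))
```

```text
(318, 180) [0.442 0.267 0.051]
(290, 160) [0.483 0.323 0.041]
(350, 160) [0.491 0.2   0.004]
(345, 200) [0.404 0.213 0.041]
(288, 195) [0.412 0.326 0.044]
(415, 172) [0.453 0.087 0.103]
(385, 177) [0.445 0.141 0.089]
(445, 168) [0.463 0.027 0.089]
(378, 188) [0.433 0.142 0.008]
(470, 185) [ 0.43  -0.015  0.102]
(500, 185) [ 0.418 -0.031  0.2  ]
(560, 180) [ 0.428 -0.13   0.201]
(200, 50) [0.578 0.433 0.347]
(400, 50) [0.583 0.161 0.347]
(560, 55) [ 0.579 -0.057  0.348]
(282, 110) [0.587 0.341 0.035]
(346, 90) [0.617 0.215 0.075]
(400, 110) [0.587 0.103 0.046]
(360, 240) [0.326 0.179 0.001]
(210, 220) [0.359 0.467 0.093]
(218, 120) [0.561 0.468 0.047]
(197, 128) [0.543 0.508 0.051]
(465, 50) [0.509 0.132 0.521]
(110, 100) [0.612 0.704 0.002]
(320, 250) [ 0.305  0.26  -0.001]
(345, 120) [ 0.578  0.21  -0.003]
```

View pics/topcrop.png

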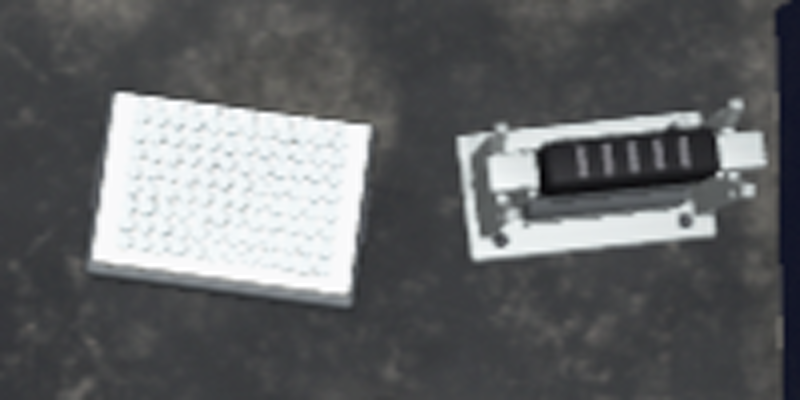

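View pics/toph.png

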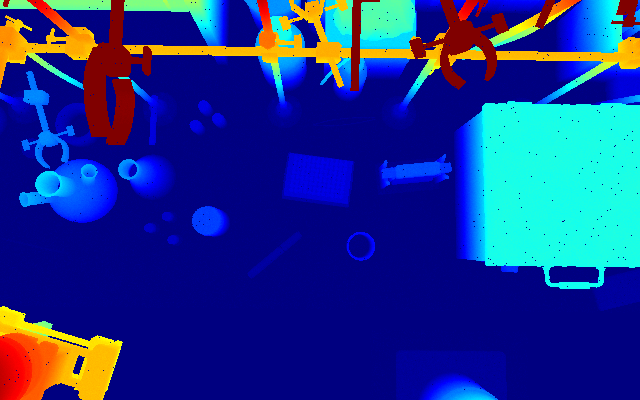

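Run:
```python
import numpy as np,cv2
from h import world
c=dict(np.load('/tmp/top0.npz')); P=world(c); hsv=cv2.cvtColor(c['pixels'],cv2.COLOR_BGR2HSV)
np.set_printoptions(precision=4,suppress=True,linewidth=180)
X,Y,Z=P[...,0],P[...,1],P[...,2]
def rect(m,z,name):
    m=m.astype(np.uint8); n,l,s,_=cv2.connectedComponentsWithStats(m); k=1+np.argmax(s[1:,4]); m=(l==k)
    v,u=np.nonzero(m)
    d=np.stack([(u-c['K'][0,2])/c['K'][0,0],(v-c['K'][1,2])/c['K'][1,1],np.ones(len(u))],-1)@c['R']
    o=-c['R'].T@c['t']; p=o+d*((z-o[2])/d[:,2])[:,None]
    (cx,cy),(w,h),a=cv2.minAreaRect((p[:,:2]*1000).astype(np.float32)); print(name,len(u),(cx,cy),(w,h),a, 'medZ',np.median(Z[m]), 'cent',p[:,:2].mean(0)); return m
roi=lambda a,b,e,f:(np.add.outer(np.arange(400)*1j,np.arange(640)).real>=a)&(np.add.outer(np.arange(400)*1j,np.arange(640)).real<b)&(np.add.outer(np.arange(400)*1j,np.arange(640)).imag>=e)&(np.add.outer(np.arange(400)*1j,np.arange(640)).imag<f)
r=roi(265,365,140,215); white=(hsv[...,2]>185)
m=rect(r&white&(Z>.03),.043,'plate')
rect(r&(Z>.025),.043,'block')
s=r&(Z>.0465)&(Z<.07)
rect(s,.05,'strips')
# plane of deck
A=np.c_[X[m],Y[m],np.ones(m.sum())]; 
r2=roi(370,458,145,205)
rect(r2&(Z>.094)&(Z<.12)&(hsv[...,2]<90),.1,'bar')
rect(r2&(Z>.08)&(Z<.12),.088,'ears')
rect(r2&(Z>.003)&(Z<.015),.006,'base')
for th in [-.1]:
  pass
```

```text
plate 2725 (447.7248840332031, 267.5379333496094) (127.69904327392578, 85.28619384765625) 83.12201690673828 medZ 0.04700841521163267 cent [0.4475 0.2672]
block 2785 (446.5198669433594, 267.3907165527344) (128.17880249023438, 88.3274917602539) 83.20552825927734 medZ 0.04677397246629087 cent [0.4471 0.2669]
strips 1399 (450.1484680175781, 266.6116027832031) (106.8633804321289, 75.27316284179688) 82.94951629638672 medZ 0.049729392376216215 cent [0.4492 0.2659]
bar 446 (458.08074951171875, 82.67230224609375) (23.70760726928711, 81.84326171875) 7.179606914520264 medZ 0.10036048992128796 cent [0.4582 0.0822]
ears 871 (459.8047180175781, 80.89962768554688) (131.01193237304688, 34.165367126464844) 89.64347839355469 medZ 0.0987656301092564 cent [0.4597 0.0828]
base 614 (458.05340576171875, 84.26055145263672) (68.98575592041016, 132.87599182128906) 6.201985836029053 medZ 0.006830524829001609 cent [0.4397 0.0896]
```

```bash
cat >> h.py <<'E'
def plan(pos,yaw,step=4.0,nmax=5,rmax=.11):
    """yaw = azimuth of tool y (rad), tool pointing down; prints tool-frame rows from the state"""
    s=st(); p=np.array(s['position']); Rm=R.from_quat(s['orientation'])
    y=np.array([np.cos(yaw),np.sin(yaw),0]); z=np.array([0,0,-1.]); x=np.cross(y,z)
    T=R.from_matrix(np.c_[x,y,z]); pos=np.array(pos)
    print('t',round(s['t'],2),'pos',p.round(4),'F',np.array(s['ft_force']).round(2),'w',round(s['width'],4),'yaw',round(np.arctan2(Rm.as_matrix()[1,1],Rm.as_matrix()[0,1]),3))
    tot=(Rm.inv()*T).as_rotvec(); d=np.linalg.norm(pos-p)*100
    n=max(1,int(np.ceil(d/step)),int(np.ceil(np.linalg.norm(tot)/rmax)))
    print('left cm',round(d,2),'rot',tot.round(3),'rows',n)
    for k in range(min(n,nmax)):
        sh=Rm.inv().apply((pos-p)/(n-k)); rv=(Rm.inv()*T).as_rotvec()/(n-k)
        print('linear',(sh*100).round(2).tolist(),'rot',rv.round(3).tolist())
        p=p+Rm.apply(sh); Rm=Rm*R.from_rotvec(rv)
E
python3 -c "
from h import *
plan([.458,.083,.18],.12,nmax=15)"
```

```text
t 0.15 pos [0.1738 0.6259 0.2381] F [0.19 0.06 0.46] w 0.0879 yaw 1.3
left cm 61.55 rot [-1.00e-03  1.00e-03  1.18e+00] rows 16
linear [-2.62, -2.79, 0.37] rot [-0.0, 0.0, 0.074]
linear [-2.82, -2.59, 0.37] rot [-0.0, 0.0, 0.074]
linear [-3.0, -2.38, 0.37] rot [-0.0, 0.0, 0.074]
linear [-3.17, -2.15, 0.37] rot [-0.0, 0.0, 0.074]
linear [-3.32, -1.91, 0.37] rot [-0.0, 0.0, 0.074]
linear [-3.45, -1.66, 0.37] rot [-0.0, 0.0, 0.074]
linear [-3.56, -1.4, 0.36] rot [-0.0, 0.0, 0.074]
linear [-3.66, -1.14, 0.36] rot [-0.0, 0.0, 0.074]
linear [-3.73, -0.86, 0.36] rot [-0.0, 0.0, 0.074]
linear [-3.78, -0.59, 0.36] rot [-0.0, 0.0, 0.074]
linear [-3.82, -0.31, 0.36] rot [-0.0, 0.0, 0.074]
linear [-3.83, -0.02, 0.36] rot [-0.0, 0.0, 0.074]
linear [-3.82, 0.26, 0.36] rot [-0.0, 0.0, 0.074]
linear [-3.79, 0.54, 0.36] rot [-0.0, 0.0, 0.074]
linear [-3.74, 0.82, 0.36] rot [-0.0, 0.0, 0.074]
```

Request:
send_rows(
  series=[
    {"claw": 8.8, "linear": [-2.6, -2.8, 0.2], "rot": [0, 0, 0.074]},
    {"claw": 8.8, "linear": [-2.8, -2.6, 0.2], "rot": [0, 0, 0.074]},
    {"claw": 8.8, "linear": [-3.0, -2.4, 0.2], "rot": [0, 0, 0.074]},
    {"claw": 8.8, "linear": [-3.2, -2.2, 0.2], "rot": [0, 0, 0.074]},
    {"claw": 8.8, "linear": [-3.3, -1.9, 0.2], "rot": [0, 0, 0.074]},
  ],
)

```text
t: 0.57
position: [0.2568, 0.4565, 0.2251]
orientation: [0.315, 0.949, 0.0, -0.003]
ft_force: [0.3, 0.5, 0.2]
width: 0.088
```

```bash
python3 -c "
from h import *
plan([.458,.083,.18],.12,nmax=15)"
```

```text
t 0.57 pos [0.2568 0.4565 0.2251] F [0.28 0.49 0.23] w 0.088 yaw 0.93
left cm 42.66 rot [-0.003 -0.005  0.81 ] rows 11
linear [-3.5, -1.63, 0.39] rot [-0.0, -0.0, 0.074]
linear [-3.61, -1.37, 0.39] rot [-0.0, -0.0, 0.074]
linear [-3.7, -1.1, 0.39] rot [-0.0, -0.0, 0.074]
linear [-3.77, -0.82, 0.4] rot [-0.0, -0.0, 0.074]
linear [-3.82, -0.54, 0.4] rot [-0.0, -0.0, 0.074]
linear [-3.85, -0.26, 0.4] rot [-0.0, -0.0, 0.074]
linear [-3.86, 0.02, 0.4] rot [-0.0, -0.0, 0.074]
linear [-3.85, 0.31, 0.4] rot [-0.0, -0.0, 0.074]
linear [-3.81, 0.59, 0.4] rot [-0.0, -0.0, 0.074]
linear [-3.76, 0.87, 0.41] rot [-0.0, -0.0, 0.074]
linear [-3.68, 1.14, 0.41] rot [-0.0, -0.0, 0.074]
```

Tracking is good.

Request:
send_rows(
  series=[
    {"claw": 8.8, "linear": [-3.5, -1.6, 0.4], "rot": [0, 0, 0.074]},
    {"claw": 8.8, "linear": [-3.6, -1.4, 0.4], "rot": [0, 0, 0.074]},
    {"claw": 8.8, "linear": [-3.7, -1.1, 0.4], "rot": [0, 0, 0.074]},
    {"claw": 8.8, "linear": [-3.8, -0.8, 0.4], "rot": [0, 0, 0.074]},
    {"claw": 8.8, "linear": [-3.8, -0.5, 0.4], "rot": [0, 0, 0.074]},
  ],
)

```text
t: 0.98
position: [0.3495, 0.2773, 0.2035]
orientation: [0.492, 0.871, 0.001, -0.003]
ft_force: [1.1, 0.3, -0.0]
width: 0.0876
```

Request:
send_rows(
  series=[
    {"claw": 8.8, "linear": [-3.8, -0.3, 0.4], "rot": [0, 0, 0.074]},
    {"claw": 8.8, "linear": [-3.9, 0, 0.4], "rot": [0, 0, 0.074]},
    {"claw": 8.8, "linear": [-3.8, 0.3, 0.4], "rot": [0, 0, 0.074]},
    {"claw": 8.8, "linear": [-3.8, 0.6, 0.4], "rot": [0, 0, 0.074]},
    {"claw": 8.8, "linear": [-3.8, 0.9, 0.4], "rot": [0, 0, 0.074]},
  ],
)

```text
t: 1.4
position: [0.4379, 0.0962, 0.182]
orientation: [0.65, 0.76, 0.001, -0.003]
ft_force: [0.2, 1.2, -1.0]
width: 0.0883
```

```bash
python3 -c "
from h import *
plan([.458,.083,.18],.12,nmax=15)
c=cam('wrist'); cv2.imwrite('pics/wrist1.png',c['pixels']); np.savez('/tmp/wrist1.npz',**{k:np.array(v) for k,v in c.items()})"
```

```text
t 1.4 pos [0.4379 0.0962 0.182 ] F [ 0.22  1.17 -0.97] w 0.0883 yaw 0.155
left cm 2.41 rot [-0.003 -0.006  0.035] rows 1
linear [-1.61, 1.79, 0.19] rot [-0.003, -0.006, 0.035]
```

View pics/wrist1.png

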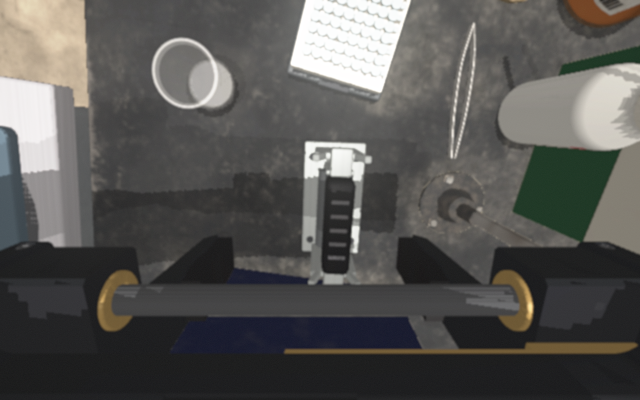

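The wrist view shows the roller's bar at about (338,225), the near ear at (342,160) and the plate at (350,45). I'll check the bar's position from this view.

Run:
```python
from h import *
c=dict(np.load('/tmp/wrist1.npz')); P=world(c); Z=P[...,2]; hsv=cv2.cvtColor(c['pixels'],cv2.COLOR_BGR2HSV)
def rect(m,z,name):
    n,l,s,_=cv2.connectedComponentsWithStats(m.astype(np.uint8)); k=1+np.argmax(s[1:,4]); m=(l==k)
    v,u=np.nonzero(m)
    d=np.stack([(u-c['K'][0,2])/c['K'][0,0],(v-c['K'][1,2])/c['K'][1,1],np.ones(len(u))],-1)@c['R']
    o=-c['R'].T@c['t']; p=o+d*((z-o[2])/d[:,2])[:,None]
    print(name,len(u),cv2.minAreaRect((p[:,:2]*1000).astype(np.float32)),np.median(Z[m]))
r=np.zeros(Z.shape,bool); r[130:290,290:380]=1
rect(r&(Z>.092)&(Z<.12)&(hsv[...,2]<110),.1,'bar')
rect(r&(Z>.08)&(Z<.12),.088,'ears')
r=np.zeros(Z.shape,bool); r[0:110,280:430]=1
rect(r&(Z>.025),.043,'block');rect(r&(Z>.03)&(hsv[...,2]>185),.043,'plate')
v,u=np.nonzero(r&(Z>.03)&(hsv[...,2]>170))
plan([.458,.083,.13],.12)
```

```text
bar 2685 ((458.4322814941406, 83.26087951660156), (23.52509307861328, 82.4141616821289), 6.219307899475098) 0.09898437776914716
ears 3674 ((458.9559326171875, 86.6913833618164), (25.221778869628906, 122.22889709472656), 6.2569379806518555) 0.09846776272177163
block 8182 ((444.0370788574219, 240.18408203125), (78.94305419921875, 85.86588287353516), 82.33163452148438) 0.04710816057930204
plate 8035 ((444.50811767578125, 240.7441864013672), (76.55232238769531, 85.7970199584961), 83.12953186035156) 0.04720695353655465
t 1.45 pos [0.4409 0.0882 0.182 ] F [ 2.59 -6.27  0.64] w 0.0882 yaw 0.141
left cm 5.5 rot [-0.001 -0.002  0.021] rows 2
linear [-0.38, 0.81, 2.6] rot [-0.0, -0.001, 0.01]
linear [-0.37, 0.82, 2.6] rot [-0.0, -0.001, 0.01]
```

Request:
send_rows(
  series=[
    {"claw": 8.8, "linear": [-0.4, 0.8, 1.5], "rot": [0, 0, 0.012]},
    {"claw": 8.8, "linear": [-0.4, 0.9, 1.5], "rot": [0, 0, 0.012]},
    {"claw": 8.8, "linear": [0, 0, 0.5], "rot": [0, 0, 0]},
  ],
)

```text
t: 1.7
position: [0.4616, 0.0776, 0.1469]
orientation: [0.669, 0.743, 0.001, 0.0]
ft_force: [-0.3, -0.2, 0.0]
width: 0.0878
```

```bash
python3 -c "
from h import *
plan([.4583,.083,.070],.115,step=2)"
```

```text
t 1.7 pos [0.4616 0.0776 0.1469] F [-0.32 -0.17  0.03] w 0.0878 yaw 0.105
left cm 7.72 rot [ 0.003 -0.001 -0.01 ] rows 4
linear [0.14, -0.07, 1.92] rot [0.001, -0.0, -0.002]
linear [0.14, -0.07, 1.92] rot [0.001, -0.0, -0.002]
linear [0.14, -0.07, 1.92] rot [0.001, -0.0, -0.002]
linear [0.14, -0.07, 1.92] rot [0.001, -0.0, -0.002]
```

Request:
send_rows(
  series=[
    {"claw": 8.8, "linear": [0.2, -0.1, 2], "rot": [0.001, 0, -0.004]},
    {"claw": 8.8, "linear": [0.2, -0.1, 2], "rot": [0.001, 0, -0.004]},
    {"claw": 8.8, "linear": [0.1, -0.1, 1.5], "rot": [0, 0, -0.002]},
    {"claw": 8.8, "linear": [0, 0, 1], "rot": [0, 0, 0]},
    {"claw": 8.8, "linear": [0, 0, 0.5], "rot": [0, 0, 0]},
  ],
)

```text
t: 2.12
position: [0.4568, 0.0847, 0.0746]
orientation: [0.663, 0.748, 0.001, -0.001]
ft_force: [-0.6, 0.2, -0.3]
width: 0.0884
```

```bash
python3 -c "
from h import *
plan([.4583,.083,.070],.115,step=2)"
```

```text
t 2.12 pos [0.4568 0.0847 0.0746] F [-0.63  0.24 -0.3 ] w 0.0884 yaw 0.12
left cm 0.51 rot [-0.    -0.003  0.005] rows 1
linear [-0.19, 0.12, 0.46] rot [-0.0, -0.003, 0.005]
```

Request:
send_rows(
  series=[
    {"claw": 8.8, "linear": [-0.2, 0.1, 0.4], "rot": [0, 0, 0]},
    {"claw": 8.8, "linear": [0, 0, 0], "rot": [0, 0, 0]},
    {"claw": 1.5, "linear": [0, 0, 0], "rot": [0, 0, 0]},
    {"claw": 1.5, "linear": [0, 0, 0], "rot": [0, 0, 0]},
    {"claw": 1.5, "linear": [0, 0, 0], "rot": [0, 0, 0]},
  ],
  force=50,
)

```text
t: 2.53
position: [0.4584, 0.0837, 0.0714]
orientation: [0.663, 0.749, 0.001, -0.001]
ft_force: [-0.4, 0.1, -0.3]
width: 0.07
```

Request:
send_rows(
  series=[
    {"claw": 1.5, "linear": [0, 0, 0], "rot": [0, 0, 0]},
    {"claw": 1.5, "linear": [0, 0, 0], "rot": [0, 0, 0]},
    {"claw": 1.5, "linear": [0, 0, 0], "rot": [0, 0, 0]},
  ],
)

```text
t: 2.78
position: [0.4594, 0.084, 0.0727]
orientation: [0.663, 0.749, 0.002, -0.0]
ft_force: [0.5, -0.1, 0.5]
width: 0.0504
```

```bash
python3 -c "
from h import *
plan([.4583,.083,.17],.115,step=3)"
```

```text
t 2.78 pos [0.4594 0.084  0.0727] F [ 0.5  -0.09  0.54] w 0.0504 yaw 0.121
left cm 9.73 rot [ 0.003 -0.004  0.007] rows 4
linear [-0.01, -0.02, -2.43] rot [0.001, -0.001, 0.002]
linear [-0.01, -0.02, -2.43] rot [0.001, -0.001, 0.002]
linear [-0.02, -0.03, -2.43] rot [0.001, -0.001, 0.002]
linear [-0.02, -0.03, -2.43] rot [0.001, -0.001, 0.002]
```

Request:
send_rows(
  series=[
    {"claw": 1.5, "linear": [0, -0.1, 0.2], "rot": [0, 0, 0]},
    {"claw": 1.5, "linear": [0, 0, 0.1], "rot": [0, 0, 0]},
    {"claw": 1.5, "linear": [0, 0, 0], "rot": [0, 0, 0]},
    {"claw": 1.5, "linear": [0, 0, 0], "rot": [0, 0, 0]},
    {"claw": 1.5, "linear": [0, 0, 0], "rot": [0, 0, 0]},
  ],
)

```text
t: 3.2
position: [0.4586, 0.084, 0.0697]
orientation: [0.663, 0.749, 0.003, -0.0]
ft_force: [-1.1, 0.5, 1.6]
width: 0.0239
```

Request:
send_rows(
  series=[
    {"claw": 1.5, "linear": [0, 0, 0], "rot": [0, 0, 0]},
  ],
)

```text
t: 3.28
position: [0.4587, 0.084, 0.0697]
orientation: [0.663, 0.749, 0.003, -0.0]
ft_force: [-0.3, -0.9, 1.5]
width: 0.0233
```

```bash
python3 -c "
from h import *
plan([.4583,.083,.17],.115,step=3)"
```

```text
t 3.28 pos [0.4587 0.084  0.0697] F [-0.35 -0.88  1.48] w 0.0233 yaw 0.121
left cm 10.03 rot [ 0.004 -0.004  0.006] rows 4
linear [-0.01, -0.0, -2.51] rot [0.001, -0.001, 0.002]
linear [-0.02, -0.0, -2.51] rot [0.001, -0.001, 0.002]
linear [-0.02, -0.01, -2.51] rot [0.001, -0.001, 0.002]
linear [-0.02, -0.01, -2.51] rot [0.001, -0.001, 0.002]
```

Request:
send_rows(
  series=[
    {"claw": 1.5, "linear": [0, 0, -1], "rot": [0, 0, 0]},
    {"claw": 1.5, "linear": [0, 0, -1.5], "rot": [0, 0, 0]},
    {"claw": 1.5, "linear": [0, 0, -2], "rot": [0, 0, 0]},
    {"claw": 1.5, "linear": [0, 0, -2.5], "rot": [0, 0, 0]},
    {"claw": 1.5, "linear": [0, 0, -2], "rot": [0, 0, 0]},
  ],
)

```text
t: 3.7
position: [0.4527, 0.0818, 0.1598]
orientation: [0.663, 0.748, -0.004, -0.004]
ft_force: [1.4, 1.1, -3.4]
width: 0.0234
```

Request:
send_rows(
  series=[
    {"claw": 1.5, "linear": [0, 0, -1], "rot": [0, 0, 0]},
    {"claw": 1.5, "linear": [0, 0, 0], "rot": [0, 0, 0]},
    {"claw": 1.5, "linear": [0, 0, 0], "rot": [0, 0, 0]},
  ],
)

```text
t: 3.95
position: [0.4537, 0.0819, 0.1746]
orientation: [0.663, 0.748, -0.001, -0.003]
ft_force: [-0.5, -0.2, -3.8]
width: 0.0237
```

```bash
python3 -c "
from h import *
for y in (1.45,1.45-np.pi): plan([.4477,.2675,.17],y,step=3,nmax=1)
print(st()['q'])
c=cam('wrist'); cv2.imwrite('pics/wrist2.png',c['pixels'])"
```

```text
t 3.95 pos [0.4537 0.0819 0.1746] F [-0.52 -0.17 -3.84] w 0.0237 yaw 0.12
left cm 18.57 rot [-0.003 -0.006 -1.33 ] rows 13
linear [1.42, 0.13, 0.04] rot [-0.0, -0.0, -0.102]
t 3.95 pos [0.4537 0.0819 0.1746] F [-0.52 -0.17 -3.84] w 0.0237 yaw 0.12
left cm 18.57 rot [-0.006  0.003  1.812] rows 17
linear [1.09, 0.1, 0.03] rot [-0.0, 0.0, 0.107]
[-0.64364873  0.33331786  0.4426116   2.09552848 -0.20928419  0.75903762
  0.05133315]
```

View pics/wrist2.png

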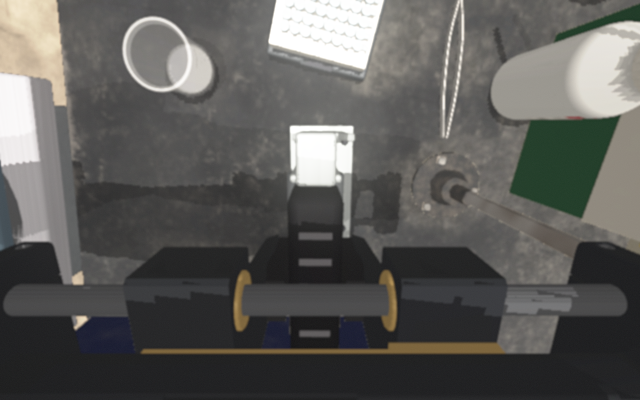

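```bash
python3 -c "
from h import *
plan([.4417,.2184,.15],1.45,step=3,nmax=13)"
```

```text
t 4.0 pos [0.4537 0.0818 0.1744] F [ 0.44  0.02 -3.17] w 0.0235 yaw 0.12
left cm 13.93 rot [-0.003 -0.006 -1.33 ] rows 13
linear [1.05, 0.04, 0.19] rot [-0.0, -0.0, -0.102]
linear [1.04, 0.14, 0.19] rot [-0.0, -0.0, -0.102]
linear [1.02, 0.25, 0.19] rot [-0.0, -0.0, -0.102]
linear [0.99, 0.35, 0.19] rot [-0.0, -0.0, -0.102]
linear [0.95, 0.45, 0.19] rot [-0.0, -0.0, -0.102]
linear [0.9, 0.55, 0.19] rot [-0.0, -0.0, -0.102]
linear [0.84, 0.64, 0.19] rot [-0.0, -0.0, -0.102]
linear [0.77, 0.72, 0.19] rot [-0.0, -0.0, -0.102]
linear [0.69, 0.79, 0.19] rot [-0.0, -0.0, -0.102]
linear [0.61, 0.86, 0.19] rot [-0.0, -0.0, -0.102]
linear [0.52, 0.92, 0.19] rot [-0.0, -0.0, -0.102]
linear [0.42, 0.97, 0.19] rot [-0.0, -0.0, -0.102]
linear [0.32, 1.0, 0.19] rot [-0.0, -0.0, -0.102]
```

Request:
send_rows(
  series=[
    {"claw": 1.5, "linear": [1, 0, 0], "rot": [0, 0, -0.1]},
    {"claw": 1.5, "linear": [1, 0.1, 0.2], "rot": [0, 0, -0.1]},
    {"claw": 1.5, "linear": [1, 0.2, 0.2], "rot": [0, 0, -0.1]},
    {"claw": 1.5, "linear": [1, 0.3, 0.2], "rot": [0, 0, -0.1]},
    {"claw": 1.5, "linear": [1, 0.4, 0.2], "rot": [0, 0, -0.1]},
  ],
)

```text
t: 4.42
position: [0.4435, 0.1308, 0.1619]
orientation: [0.451, 0.892, -0.004, -0.005]
ft_force: [0.6, -0.1, -3.5]
width: 0.0235
```

Request:
send_rows(
  series=[
    {"claw": 1.5, "linear": [0.9, 0.5, 0], "rot": [0, 0, -0.1]},
    {"claw": 1.5, "linear": [0.8, 0.6, 0.2], "rot": [0, 0, -0.1]},
    {"claw": 1.5, "linear": [0.8, 0.7, 0.2], "rot": [0, 0, -0.1]},
    {"claw": 1.5, "linear": [0.7, 0.8, 0.2], "rot": [0, 0, -0.1]},
    {"claw": 1.5, "linear": [0.6, 0.8, 0.2], "rot": [0, 0, -0.1]},
  ],
)

```text
t: 4.83
position: [0.4323, 0.1824, 0.1473]
orientation: [0.204, 0.979, -0.007, -0.011]
ft_force: [-0.1, 0.0, -4.1]
width: 0.0236
```

```bash
python3 -c "
from h import *
plan([.4417,.2184,.15],1.45,step=3,nmax=13)"
```

```text
t 4.83 pos [0.4323 0.1824 0.1473] F [-0.08  0.02 -4.12] w 0.0236 yaw 1.16
left cm 3.73 rot [-0.015 -0.022 -0.29 ] rows 3
linear [0.19, 1.22, -0.11] rot [-0.005, -0.007, -0.097]
linear [0.07, 1.24, -0.1] rot [-0.005, -0.007, -0.097]
linear [-0.05, 1.24, -0.1] rot [-0.005, -0.007, -0.097]
```

Request:
send_rows(
  series=[
    {"claw": 1.5, "linear": [0.2, 1.2, -0.1], "rot": [-0.005, -0.007, -0.1]},
    {"claw": 1.5, "linear": [0.1, 1.2, -0.1], "rot": [-0.005, -0.007, -0.1]},
    {"claw": 1.5, "linear": [0, 1.2, -0.1], "rot": [-0.005, -0.007, -0.1]},
    {"claw": 1.5, "linear": [0, 0, 0], "rot": [0, 0, 0]},
  ],
)

```text
t: 5.17
position: [0.4361, 0.2193, 0.1443]
orientation: [0.045, 0.999, -0.002, -0.005]
ft_force: [-0.3, 0.8, -3.8]
width: 0.0237
```

```bash
python3 -c "
from h import *
plan([.4417,.2184,.125],1.45,step=3,nmax=13)
for n in ('wrist','top','scene'):
  c=cam(n); cv2.imwrite(f'pics/{n}3.png',c['pixels'][60:320,:] if n!='wrist' else c['pixels']); np.savez(f'/tmp/{n}3.npz',**{k:np.array(v) for k,v in c.items()})"
```

```text
t 5.17 pos [0.4361 0.2193 0.1443] F [-0.3   0.75 -3.76] w 0.0237 yaw 1.481
left cm 2.02 rot [-0.004 -0.01   0.031] rows 1
linear [-0.59, -0.03, 1.93] rot [-0.004, -0.01, 0.031]
```

View pics/wrist3.png

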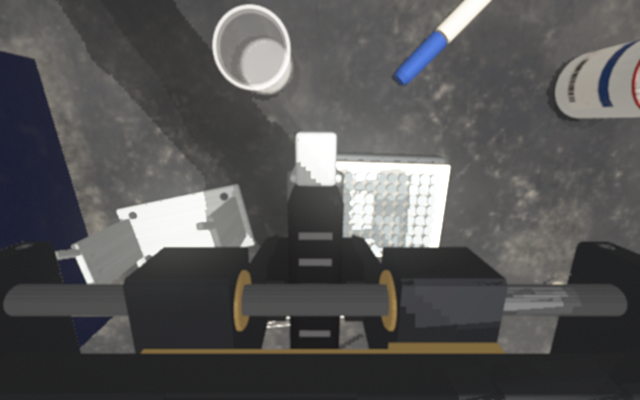

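View pics/scene3.png

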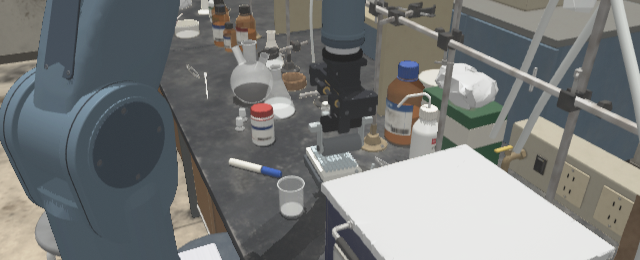

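The roller is above the stand-side end of the plate, with its near ear at (315,160). I'll check where the roller sits in the gripper.

Run:
```python
from h import *
s=st(); Rm=R.from_quat(s['orientation']); p0=np.array(s['position'])
c=dict(np.load('/tmp/wrist3.npz')); P=world(c); hsv=cv2.cvtColor(c['pixels'],cv2.COLOR_BGR2HSV)
Q=(P-p0)@Rm.as_matrix()  # tool frame
r=np.zeros(Q.shape[:2],bool); r[120:200,285:345]=1
m=r&(P[...,2]>.12)&(P[...,2]<.2)
q=Q[m]; print(len(q),q.min(0),q.max(0),np.median(q,0))
v,u=np.nonzero(m); print(u.min(),u.max(),v.min(),v.max())
e=r&(hsv[...,2]>150)&m; q=Q[e]; print('ear',np.percentile(q,[1,50,99],axis=0))
```

```text
3056 [ 0.03223669 -0.00992394 -0.02978278] [0.06371684 0.01409078 0.0247882 ] [ 0.04822272  0.00208947 -0.01736425]
288 342 131 199
ear [[ 0.04085874 -0.00672762 -0.0187369 ]
 [ 0.0521905   0.00252405 -0.01723183]
 [ 0.06334817  0.0128386  -0.0101594 ]]
```

Request:
send_rows(
  series=[
    {"claw": 1.5, "linear": [-0.3, 0, 1], "rot": [-0.002, -0.005, 0.01]},
    {"claw": 1.5, "linear": [-0.2, 0, 1], "rot": [-0.002, -0.005, 0.01]},
    {"claw": 1.5, "linear": [0, 0, 0], "rot": [0, 0, 0.01]},
    {"claw": 1.5, "linear": [0, 0, 0], "rot": [0, 0, 0]},
  ],
)

```text
t: 5.65
position: [0.4405, 0.211, 0.1231]
orientation: [0.073, 0.997, -0.003, -0.001]
ft_force: [0.1, 0.1, -3.5]
width: 0.0231
```

```bash
python3 -c "
from h import *
plan([.4413,.2184,.120],1.45,step=3,nmax=13)"
```

```text
t 5.65 pos [0.4405 0.211  0.1231] F [ 0.07  0.15 -3.46] w 0.0231 yaw 1.426
left cm 0.8 rot [-0.006 -0.002 -0.024] rows 1
linear [0.03, 0.74, 0.3] rot [-0.006, -0.002, -0.024]
```

Request:
send_rows(
  series=[
    {"claw": 1.5, "linear": [0, 0.5, 0.1], "rot": [-0.004, -0.002, -0.012]},
    {"claw": 1.5, "linear": [0, 0.2, 0.1], "rot": [0, 0, -0.01]},
    {"claw": 1.5, "linear": [0, 0, 0], "rot": [0, 0, 0]},
    {"claw": 1.5, "linear": [0, 0, 0], "rot": [0, 0, 0]},
  ],
)

```text
t: 5.98
position: [0.4418, 0.2177, 0.1218]
orientation: [0.062, 0.998, -0.001, 0.0]
ft_force: [-0.5, 0.8, -3.6]
width: 0.0235
```

```bash
python3 -c "
from h import *
plan([.4413,.2184,.115],1.45,step=3,nmax=13)"
```

```text
t 5.98 pos [0.4418 0.2177 0.1218] F [-0.52  0.75 -3.56] w 0.0235 yaw 1.447
left cm 0.69 rot [-0.002  0.    -0.003] rows 1
linear [0.06, 0.07, 0.68] rot [-0.002, 0.0, -0.003]
```

Request:
send_rows(
  series=[
    {"claw": 1.5, "linear": [0, 0.1, 0.2], "rot": [0, 0, 0]},
    {"claw": 1.5, "linear": [0, 0, 0.2], "rot": [0, 0, 0]},
    {"claw": 1.5, "linear": [0, 0, 0.2], "rot": [0, 0, 0]},
  ],
)

```text
t: 6.23
position: [0.4425, 0.2193, 0.1164]
orientation: [0.062, 0.998, -0.0, 0.001]
ft_force: [-0.3, -0.9, -4.3]
width: 0.0235
```

Request:
send_rows(
  series=[
    {"claw": 1.5, "linear": [0, 0, 0.2], "rot": [0, 0, 0]},
    {"claw": 1.5, "linear": [0, 0, 0.2], "rot": [0, 0, 0]},
  ],
)

```text
t: 6.4
position: [0.4425, 0.2194, 0.1119]
orientation: [0.062, 0.998, -0.0, 0.001]
ft_force: [-0.2, -0.3, -3.6]
width: 0.0236
```

Request:
send_rows(
  series=[
    {"claw": 1.5, "linear": [0, 0, 0.2], "rot": [0, 0, 0]},
  ],
)

```text
t: 6.48
position: [0.4425, 0.2193, 0.1097]
orientation: [0.062, 0.998, -0.0, 0.001]
ft_force: [-0.5, 0.4, -3.2]
width: 0.0237
```

Request:
send_rows(
  series=[
    {"claw": 1.5, "linear": [0.1, 0, 0.1], "rot": [0, 0, 0]},
    {"claw": 1.5, "linear": [0, 0, 0.1], "rot": [0, 0, 0]},
  ],
)

```text
t: 6.65
position: [0.4412, 0.2192, 0.107]
orientation: [0.062, 0.998, -0.001, 0.0]
ft_force: [-1.1, 0.5, -3.0]
width: 0.0238
```

Request:
send_rows(
  series=[
    {"claw": 1.5, "linear": [0, -0.05, 0.1], "rot": [0, 0, 0]},
  ],
)

```text
t: 6.73
position: [0.441, 0.2188, 0.1058]
orientation: [0.062, 0.998, -0.001, 0.0]
ft_force: [-0.7, -0.3, -4.2]
width: 0.0233
```

Request:
send_rows(
  series=[
    {"claw": 1.5, "linear": [0, -0.05, 0.1], "rot": [0, 0, 0]},
  ],
)

```text
t: 6.82
position: [0.4411, 0.2184, 0.1049]
orientation: [0.062, 0.998, -0.001, 0.0]
ft_force: [-0.8, 0.2, 2.0]
width: 0.0236
```

Request:
send_rows(
  series=[
    {"claw": 1.5, "linear": [0, 0, 0.1], "rot": [0, 0, 0]},
  ],
)

```text
t: 6.9
position: [0.4413, 0.2184, 0.1041]
orientation: [0.062, 0.998, -0.0, 0.001]
ft_force: [-1.5, 0.4, 1.6]
width: 0.0234
```

Request:
send_rows(
  series=[
    {"claw": 1.5, "linear": [0, 0, 0.1], "rot": [0, 0, 0]},
  ],
)

```text
t: 6.98
position: [0.4414, 0.2186, 0.1034]
orientation: [0.062, 0.998, -0.0, 0.001]
ft_force: [-1.9, 0.0, 6.4]
width: 0.0235
```

Request:
send_rows(
  series=[
    {"claw": 1.5, "linear": [0, 0, 0.1], "rot": [0, 0, 0]},
  ],
)

```text
t: 7.07
position: [0.4416, 0.2186, 0.1029]
orientation: [0.062, 0.998, -0.0, 0.001]
ft_force: [-1.9, -1.4, 7.2]
width: 0.0237
```

Request:
send_rows(
  series=[
    {"claw": 1.5, "linear": [0, 0, 0.1], "rot": [0, 0, 0]},
  ],
)

```text
t: 7.15
position: [0.4416, 0.2185, 0.1024]
orientation: [0.062, 0.998, -0.0, 0.001]
ft_force: [-1.7, -0.4, 6.8]
width: 0.0238
```

Request:
send_rows(
  series=[
    {"claw": 1.5, "linear": [0, 0, 0.1], "rot": [0, 0, 0]},
  ],
)

```text
t: 7.23
position: [0.4416, 0.2185, 0.1019]
orientation: [0.062, 0.998, -0.0, 0.001]
ft_force: [-2.0, -0.7, 6.3]
width: 0.0236
```

Request:
send_rows(
  series=[
    {"claw": 1.5, "linear": [0, 0, 0.1], "rot": [0, 0, 0]},
    {"claw": 1.5, "linear": [0, 0, 0.1], "rot": [0, 0, 0]},
  ],
)

```text
t: 7.4
position: [0.4416, 0.2185, 0.101]
orientation: [0.062, 0.998, -0.0, 0.001]
ft_force: [-3.2, -2.1, 11.1]
width: 0.0236
```

Request:
send_rows(
  series=[
    {"claw": 1.5, "linear": [0, 0, 0.1], "rot": [0, 0, 0]},
  ],
)

```text
t: 7.48
position: [0.4419, 0.2187, 0.1008]
orientation: [0.062, 0.998, 0.0, 0.001]
ft_force: [-4.3, -1.4, 13.3]
width: 0.0237
```

Request:
send_rows(
  series=[
    {"claw": 1.5, "linear": [0, 0, 0.1], "rot": [0, 0, 0]},
  ],
)

```text
t: 7.57
position: [0.442, 0.219, 0.1008]
orientation: [0.062, 0.998, 0.0, 0.001]
ft_force: [-3.7, -1.0, 12.7]
width: 0.0236
```

Request:
send_rows(
  series=[
    {"claw": 1.5, "linear": [0, 0, 0.1], "rot": [0, 0, 0]},
  ],
)

```text
t: 7.65
position: [0.4421, 0.2194, 0.1008]
orientation: [0.062, 0.998, 0.001, 0.001]
ft_force: [-4.5, 0.1, 11.5]
width: 0.0239
```

Request:
send_rows(
  series=[
    {"claw": 1.5, "linear": [0.05, 0.1, 0.08], "rot": [0, 0, 0]},
    {"claw": 1.5, "linear": [0.05, 0.15, 0.08], "rot": [0, 0, 0]},
  ],
)

```text
t: 7.82
position: [0.4419, 0.2222, 0.1011]
orientation: [0.062, 0.998, 0.001, 0.001]
ft_force: [-2.2, -4.1, 10.4]
width: 0.0231
```

Request:
send_rows(
  series=[
    {"claw": 1.5, "linear": [0.03, 0.15, 0.08], "rot": [0, 0, 0]},
    {"claw": 1.5, "linear": [0.03, 0.15, 0.08], "rot": [0, 0, 0]},
  ],
)

```text
t: 7.98
position: [0.4421, 0.2239, 0.1011]
orientation: [0.062, 0.998, 0.0, 0.001]
ft_force: [-2.8, -3.7, 10.1]
width: 0.0233
```

Request:
send_rows(
  series=[
    {"claw": 1.5, "linear": [0.02, 0.15, 0.08], "rot": [0, 0, 0]},
    {"claw": 1.5, "linear": [0.02, 0.15, 0.08], "rot": [0, 0, 0]},
  ],
)

```text
t: 8.15
position: [0.4425, 0.2255, 0.1011]
orientation: [0.063, 0.998, -0.001, 0.001]
ft_force: [-3.3, -2.5, 10.9]
width: 0.0236
```

Request:
send_rows(
  series=[
    {"claw": 1.5, "linear": [0.02, 0.15, 0.075], "rot": [0, 0, 0]},
    {"claw": 1.5, "linear": [0.02, 0.15, 0.075], "rot": [0, 0, 0]},
    {"claw": 1.5, "linear": [0.02, 0.15, 0.075], "rot": [0, 0, 0]},
  ],
)

```text
t: 8.4
position: [0.4429, 0.2295, 0.1011]
orientation: [0.063, 0.998, -0.001, 0.001]
ft_force: [-1.6, -1.5, 6.8]
width: 0.0234
```

Request:
send_rows(
  series=[
    {"claw": 1.5, "linear": [0.02, 0.15, 0.075], "rot": [0, 0, 0]},
    {"claw": 1.5, "linear": [0.02, 0.15, 0.075], "rot": [0, 0, 0]},
    {"claw": 1.5, "linear": [0.02, 0.15, 0.075], "rot": [0, 0, 0]},
  ],
)

```text
t: 8.65
position: [0.4434, 0.2336, 0.1011]
orientation: [0.063, 0.998, -0.001, 0.002]
ft_force: [-2.7, -3.1, 8.6]
width: 0.0235
```

Request:
send_rows(
  series=[
    {"claw": 1.5, "linear": [0.02, 0.15, 0.075], "rot": [0, 0, 0]},
    {"claw": 1.5, "linear": [0.02, 0.15, 0.075], "rot": [0, 0, 0]},
    {"claw": 1.5, "linear": [0.02, 0.15, 0.075], "rot": [0, 0, 0]},
  ],
)

```text
t: 8.9
position: [0.4439, 0.237, 0.1011]
orientation: [0.064, 0.998, -0.002, 0.002]
ft_force: [-2.2, -1.4, 8.2]
width: 0.0233
```

Request:
send_rows(
  series=[
    {"claw": 1.5, "linear": [0, 0.15, 0.085], "rot": [0, 0, 0]},
    {"claw": 1.5, "linear": [0, 0.15, 0.085], "rot": [0, 0, 0]},
    {"claw": 1.5, "linear": [0, 0.15, 0.085], "rot": [0, 0, 0]},
  ],
)

```text
t: 9.15
position: [0.4447, 0.2418, 0.101]
orientation: [0.064, 0.998, -0.001, 0.002]
ft_force: [-3.1, -2.9, 11.4]
width: 0.0237
```

Request:
send_rows(
  series=[
    {"claw": 1.5, "linear": [0.02, 0.15, 0.085], "rot": [0, 0, 0]},
    {"claw": 1.5, "linear": [0.02, 0.15, 0.085], "rot": [0, 0, 0]},
    {"claw": 1.5, "linear": [0.02, 0.15, 0.085], "rot": [0, 0, 0]},
  ],
)

```text
t: 9.4
position: [0.4451, 0.2455, 0.101]
orientation: [0.064, 0.998, -0.002, 0.002]
ft_force: [-2.8, -2.1, 9.0]
width: 0.0234
```

Request:
send_rows(
  series=[
    {"claw": 1.5, "linear": [0, 0.15, 0.085], "rot": [0, 0, 0]},
    {"claw": 1.5, "linear": [0.02, 0.15, 0.085], "rot": [0, 0, 0]},
    {"claw": 1.5, "linear": [0.02, 0.15, 0.085], "rot": [0, 0, 0]},
  ],
)

```text
t: 9.65
position: [0.4457, 0.25, 0.101]
orientation: [0.064, 0.998, -0.002, 0.002]
ft_force: [-3.3, -3.9, 11.2]
width: 0.0239
```

```bash
python3 -c "
from h import *
plan([.4532,.3166,.105],1.45,nmax=1)"
```

```text
t 9.65 pos [0.4457 0.25   0.101 ] F [-3.3  -3.87 11.24] w 0.0239 yaw 1.442
left cm 6.72 rot [-0.003  0.003 -0.008] rows 2
linear [0.05, 3.35, -0.21] rot [-0.002, 0.002, -0.004]
```

Request:
send_rows(
  series=[
    {"claw": 1.5, "linear": [0.02, 0.15, 0.08], "rot": [0, 0, -0.002]},
    {"claw": 1.5, "linear": [0.02, 0.15, 0.08], "rot": [0, 0, -0.002]},
    {"claw": 1.5, "linear": [0.02, 0.15, 0.08], "rot": [0, 0, 0]},
  ],
)

```text
t: 9.9
position: [0.4461, 0.2525, 0.1009]
orientation: [0.063, 0.998, -0.003, 0.001]
ft_force: [-2.5, -2.6, 9.4]
width: 0.0238
```

Request:
send_rows(
  series=[
    {"claw": 1.5, "linear": [0.02, 0.15, 0.08], "rot": [0, 0, -0.002]},
    {"claw": 1.5, "linear": [0.02, 0.15, 0.08], "rot": [0, 0, 0]},
    {"claw": 1.5, "linear": [0.02, 0.15, 0.08], "rot": [0, 0, 0]},
  ],
)

```text
t: 10.15
position: [0.4466, 0.2564, 0.1009]
orientation: [0.063, 0.998, -0.003, 0.001]
ft_force: [-2.8, -0.9, 8.0]
width: 0.0238
```

Request:
send_rows(
  series=[
    {"claw": 1.5, "linear": [0.02, 0.15, 0.08], "rot": [0, 0, 0]},
    {"claw": 1.5, "linear": [0.02, 0.15, 0.08], "rot": [0, 0, 0]},
    {"claw": 1.5, "linear": [0.02, 0.15, 0.08], "rot": [0, 0, 0]},
  ],
)

```text
t: 10.4
position: [0.4471, 0.2602, 0.1008]
orientation: [0.063, 0.998, -0.004, 0.002]
ft_force: [-2.8, -3.0, 9.6]
width: 0.0235
```

Request:
send_rows(
  series=[
    {"claw": 1.5, "linear": [0.02, 0.15, 0.08], "rot": [0, 0, 0]},
    {"claw": 1.5, "linear": [0.02, 0.15, 0.08], "rot": [0, 0, 0]},
    {"claw": 1.5, "linear": [0.02, 0.15, 0.08], "rot": [0, 0, 0]},
  ],
)

```text
t: 10.65
position: [0.4475, 0.2633, 0.1008]
orientation: [0.064, 0.998, -0.004, 0.001]
ft_force: [-3.0, -2.7, 8.5]
width: 0.0232
```

Request:
send_rows(
  series=[
    {"claw": 1.5, "linear": [0.02, 0.15, 0.08], "rot": [0, 0, 0]},
    {"claw": 1.5, "linear": [0.02, 0.15, 0.08], "rot": [0, 0, 0]},
    {"claw": 1.5, "linear": [0.02, 0.15, 0.08], "rot": [0, 0, 0]},
  ],
)

```text
t: 10.9
position: [0.4481, 0.2681, 0.1007]
orientation: [0.064, 0.998, -0.004, 0.002]
ft_force: [-1.9, -2.3, 8.3]
width: 0.0234
```

Request:
send_rows(
  series=[
    {"claw": 1.5, "linear": [0.02, 0.15, 0.083], "rot": [0, 0, 0]},
    {"claw": 1.5, "linear": [0.02, 0.15, 0.083], "rot": [0, 0, 0]},
    {"claw": 1.5, "linear": [0.02, 0.15, 0.083], "rot": [0, 0, 0]},
  ],
)

```text
t: 11.15
position: [0.4487, 0.2717, 0.1007]
orientation: [0.065, 0.998, -0.004, 0.002]
ft_force: [-2.8, -1.1, 9.3]
width: 0.0236
```

Request:
send_rows(
  series=[
    {"claw": 1.5, "linear": [0.02, 0.15, 0.083], "rot": [0, 0, 0]},
    {"claw": 1.5, "linear": [0.02, 0.15, 0.083], "rot": [0, 0, 0]},
    {"claw": 1.5, "linear": [0.02, 0.15, 0.083], "rot": [0, 0, 0]},
  ],
)

```text
t: 11.4
position: [0.4493, 0.2765, 0.1006]
orientation: [0.065, 0.998, -0.004, 0.002]
ft_force: [-2.0, -2.6, 8.4]
width: 0.0237
```

Request:
send_rows(
  series=[
    {"claw": 1.5, "linear": [0.02, 0.15, 0.083], "rot": [0, 0, 0]},
    {"claw": 1.5, "linear": [0.02, 0.15, 0.083], "rot": [0, 0, 0]},
    {"claw": 1.5, "linear": [0.02, 0.15, 0.083], "rot": [0, 0, 0]},
  ],
)

```text
t: 11.65
position: [0.4497, 0.2793, 0.1005]
orientation: [0.066, 0.998, -0.005, 0.002]
ft_force: [-3.7, -3.9, 9.8]
width: 0.0234
```

Request:
send_rows(
  series=[
    {"claw": 1.5, "linear": [0.02, 0.15, 0.083], "rot": [0, 0, 0]},
    {"claw": 1.5, "linear": [0.02, 0.15, 0.083], "rot": [0, 0, 0]},
    {"claw": 1.5, "linear": [0.02, 0.15, 0.083], "rot": [0, 0, 0]},
  ],
)

```text
t: 11.9
position: [0.4503, 0.2833, 0.1004]
orientation: [0.066, 0.998, -0.005, 0.002]
ft_force: [-3.0, -0.7, 8.8]
width: 0.0234
```

```bash
python3 -c "
from h import *
plan([.4532,.3166,.1],1.45,nmax=1)"
```

```text
t 11.9 pos [0.4503 0.2833 0.1004] F [-3.03 -0.69  8.77] w 0.0234 yaw 1.439
left cm 3.35 rot [-0.011  0.005 -0.011] rows 1
linear [0.15, 3.34, 0.01] rot [-0.011, 0.005, -0.011]
```

Request:
send_rows(
  series=[
    {"claw": 1.5, "linear": [0.04, 0.15, 0.085], "rot": [-0.002, 0.001, -0.002]},
    {"claw": 1.5, "linear": [0.04, 0.15, 0.085], "rot": [-0.002, 0.001, -0.002]},
    {"claw": 1.5, "linear": [0.04, 0.15, 0.085], "rot": [-0.002, 0.001, -0.002]},
  ],
)

```text
t: 12.15
position: [0.4507, 0.2874, 0.1003]
orientation: [0.063, 0.998, -0.002, 0.001]
ft_force: [-1.5, -3.3, 9.9]
width: 0.0235
```

Request:
send_rows(
  series=[
    {"claw": 1.5, "linear": [0.04, 0.15, 0.085], "rot": [-0.002, 0.001, -0.002]},
    {"claw": 1.5, "linear": [0.04, 0.15, 0.085], "rot": [-0.002, 0.001, -0.002]},
    {"claw": 1.5, "linear": [0.04, 0.15, 0.085], "rot": [0, 0, 0]},
  ],
)

```text
t: 12.4
position: [0.4514, 0.291, 0.1002]
orientation: [0.062, 0.998, -0.0, 0.001]
ft_force: [-2.3, -1.3, 6.6]
width: 0.0234
```

Request:
send_rows(
  series=[
    {"claw": 1.5, "linear": [0.04, 0.15, 0.085], "rot": [0, 0, 0]},
    {"claw": 1.5, "linear": [0.04, 0.15, 0.085], "rot": [0, 0, 0]},
    {"claw": 1.5, "linear": [0.04, 0.15, 0.085], "rot": [0, 0, 0]},
  ],
)

```text
t: 12.65
position: [0.4519, 0.2957, 0.1001]
orientation: [0.063, 0.998, -0.0, 0.002]
ft_force: [-1.2, -2.6, 8.5]
width: 0.024
```

Request:
send_rows(
  series=[
    {"claw": 1.5, "linear": [0.04, 0.15, 0.083], "rot": [0, 0, 0]},
    {"claw": 1.5, "linear": [0.04, 0.15, 0.083], "rot": [0, 0, 0]},
    {"claw": 1.5, "linear": [0.04, 0.15, 0.083], "rot": [0, 0, 0]},
  ],
)

```text
t: 12.9
position: [0.4524, 0.299, 0.1]
orientation: [0.064, 0.998, -0.001, 0.002]
ft_force: [-2.4, -2.7, 8.2]
width: 0.0234
```

```bash
python3 -c "
from h import *
plan([.4532,.3166,.1],1.45,nmax=1)"
```

```text
t 12.9 pos [0.4524 0.299  0.1   ] F [-2.41 -2.7   8.2 ] w 0.0234 yaw 1.444
left cm 1.77 rot [-0.001  0.005 -0.006] rows 1
linear [0.15, 1.76, -0.0] rot [-0.001, 0.005, -0.006]
```

Request:
send_rows(
  series=[
    {"claw": 1.5, "linear": [0.05, 0.15, 0.09], "rot": [0, 0.001, -0.002]},
    {"claw": 1.5, "linear": [0.05, 0.15, 0.09], "rot": [0, 0.001, -0.002]},
    {"claw": 1.5, "linear": [0.05, 0.15, 0.09], "rot": [0, 0.001, -0.002]},
  ],
)

```text
t: 13.15
position: [0.4529, 0.3041, 0.1]
orientation: [0.061, 0.998, 0.0, 0.002]
ft_force: [-1.4, -2.7, 6.1]
width: 0.0237
```

Request:
send_rows(
  series=[
    {"claw": 1.5, "linear": [0.05, 0.15, 0.088], "rot": [0, 0, 0]},
    {"claw": 1.5, "linear": [0.05, 0.15, 0.088], "rot": [0, 0, 0]},
    {"claw": 1.5, "linear": [0.05, 0.15, 0.088], "rot": [0, 0, 0]},
  ],
)

```text
t: 13.4
position: [0.4535, 0.3076, 0.0998]
orientation: [0.062, 0.998, -0.0, 0.003]
ft_force: [-1.9, -1.9, 8.7]
width: 0.0235
```

Request:
send_rows(
  series=[
    {"claw": 1.5, "linear": [0.05, 0.15, 0.085], "rot": [0, 0, 0]},
    {"claw": 1.5, "linear": [0.05, 0.15, 0.085], "rot": [0, 0, 0]},
    {"claw": 1.5, "linear": [0.05, 0.15, 0.085], "rot": [0, 0, 0]},
  ],
)

```text
t: 13.65
position: [0.4541, 0.3127, 0.0998]
orientation: [0.062, 0.998, 0.001, 0.004]
ft_force: [-1.9, -1.1, 5.4]
width: 0.0235
```

Request:
send_rows(
  series=[
    {"claw": 1.5, "linear": [0.05, 0.12, 0.085], "rot": [0, 0, 0]},
    {"claw": 1.5, "linear": [0.05, 0.12, 0.085], "rot": [0, 0, 0]},
  ],
)

```text
t: 13.82
position: [0.4544, 0.3167, 0.0997]
orientation: [0.062, 0.998, 0.002, 0.005]
ft_force: [-0.8, 0.4, 5.2]
width: 0.0235
```

```bash
python3 -c "
from h import *
plan([.4532,.3166,.1],1.45,nmax=1)"
```

```text
t 13.82 pos [0.4544 0.3167 0.0997] F [-0.81  0.41  5.21] w 0.0235 yaw 1.446
left cm 0.13 rot [ 0.005  0.009 -0.004] rows 1
linear [0.12, -0.02, -0.03] rot [0.005, 0.009, -0.004]
```

Request:
send_rows(
  series=[
    {"claw": 1.5, "linear": [0.05, 0, 0.09], "rot": [0.002, 0.003, -0.002]},
    {"claw": 1.5, "linear": [0.05, 0, 0.09], "rot": [0.002, 0.003, -0.002]},
  ],
)

```text
t: 13.98
position: [0.4547, 0.3187, 0.0996]
orientation: [0.06, 0.998, 0.002, 0.003]
ft_force: [-0.6, 0.3, 7.0]
width: 0.0238
```

Request:
send_rows(
  series=[
    {"claw": 1.5, "linear": [0.02, 0, 0.09], "rot": [0.001, 0.003, 0]},
    {"claw": 1.5, "linear": [0.02, 0, 0.09], "rot": [0, 0, 0]},
  ],
)

```text
t: 14.15
position: [0.4554, 0.3206, 0.0994]
orientation: [0.06, 0.998, 0.003, 0.002]
ft_force: [-2.8, -0.2, 7.3]
width: 0.0238
```

Request:
send_rows(
  series=[
    {"claw": 1.5, "linear": [0, 0, 0.09], "rot": [0, 0, 0]},
    {"claw": 1.5, "linear": [0, 0, 0.09], "rot": [0, 0, 0]},
  ],
)

```text
t: 14.32
position: [0.4557, 0.3228, 0.0993]
orientation: [0.06, 0.998, 0.005, 0.003]
ft_force: [-2.8, 1.2, 6.1]
width: 0.0233
```

```bash
python3 -c "
from h import *
plan([.4532,.3166,.1],1.45,nmax=1)"
```

```text
t 14.32 pos [0.4557 0.3228 0.0993] F [-2.76  1.23  6.14] w 0.0233 yaw 1.45
left cm 0.68 rot [0.01  0.005 0.   ] rows 1
linear [0.18, -0.65, -0.08] rot [0.01, 0.005, 0.0]
```

Request:
send_rows(
  series=[
    {"claw": 1.5, "linear": [0.05, -0.3, 0.08], "rot": [0.004, 0.003, 0]},
    {"claw": 1.5, "linear": [0.05, -0.3, 0.09], "rot": [0.004, 0.002, 0]},
  ],
)

```text
t: 14.48
position: [0.4551, 0.3203, 0.0995]
orientation: [0.06, 0.998, 0.004, 0.001]
ft_force: [-1.3, 1.4, 6.2]
width: 0.0235
```

Request:
send_rows(
  series=[
    {"claw": 1.5, "linear": [0.05, -0.2, 0.09], "rot": [0.002, 0, 0]},
    {"claw": 1.5, "linear": [0.05, -0.2, 0.09], "rot": [0, 0, 0]},
  ],
)

```text
t: 14.65
position: [0.4549, 0.3188, 0.0996]
orientation: [0.06, 0.998, 0.005, 0.003]
ft_force: [-1.0, 1.0, 7.4]
width: 0.0235
```

```bash
python3 -c "
from h import *
plan([.4532,.3166,.1],1.45,nmax=1)"
```

```text
t 14.65 pos [0.4549 0.3188 0.0996] F [-1.02  1.    7.37] w 0.0235 yaw 1.452
left cm 0.28 rot [0.01  0.005 0.002] rows 1
linear [0.14, -0.24, -0.05] rot [0.01, 0.005, 0.002]
```

Request:
send_rows(
  series=[
    {"claw": 1.5, "linear": [0.06, -0.25, 0.11], "rot": [0.003, 0.002, 0]},
    {"claw": 1.5, "linear": [0.06, -0.25, 0.11], "rot": [0.003, 0.002, 0]},
  ],
)

```text
t: 14.82
position: [0.4547, 0.3166, 0.0995]
orientation: [0.059, 0.998, 0.004, 0.002]
ft_force: [-0.8, 0.5, 8.5]
width: 0.0236
```

Request:
send_rows(
  series=[
    {"claw": 1.5, "linear": [0.06, -0.25, 0.11], "rot": [0.002, 0.001, 0]},
    {"claw": 1.5, "linear": [0.06, -0.25, 0.11], "rot": [0.002, 0.001, 0]},
  ],
)

```text
t: 14.98
position: [0.4544, 0.3144, 0.0996]
orientation: [0.059, 0.998, 0.005, 0.003]
ft_force: [-1.8, -0.3, 8.4]
width: 0.0237
```

Request:
send_rows(
  series=[
    {"claw": 1.5, "linear": [0.06, -0.25, 0.11], "rot": [0.002, 0.001, 0]},
    {"claw": 1.5, "linear": [0.06, -0.25, 0.11], "rot": [0.002, 0.001, 0]},
  ],
)

```text
t: 15.15
position: [0.4541, 0.3123, 0.0997]
orientation: [0.059, 0.998, 0.006, 0.003]
ft_force: [-1.6, 0.8, 7.4]
width: 0.0237
```

```bash
python3 -c "
from h import *
plan([.4532,.3166,.1],1.45,nmax=1)"
```

```text
t 15.15 pos [0.4541 0.3123 0.0997] F [-1.6   0.81  7.37] w 0.0237 yaw 1.452
left cm 0.44 rot [0.012 0.006 0.002] rows 1
linear [0.14, 0.41, -0.03] rot [0.012, 0.006, 0.002]
```

Request:
send_rows(
  series=[
    {"claw": 1.5, "linear": [0.05, -0.25, 0.12], "rot": [0.004, 0.002, 0]},
    {"claw": 1.5, "linear": [0.05, -0.25, 0.12], "rot": [0.004, 0.002, 0]},
    {"claw": 1.5, "linear": [0.05, -0.25, 0.12], "rot": [0.004, 0.002, 0]},
  ],
)

```text
t: 15.4
position: [0.4539, 0.3093, 0.0997]
orientation: [0.059, 0.998, 0.004, 0.002]
ft_force: [-2.2, 0.3, 8.9]
width: 0.0234
```

Request:
send_rows(
  series=[
    {"claw": 1.5, "linear": [0.03, -0.25, 0.12], "rot": [0.004, 0.002, 0]},
    {"claw": 1.5, "linear": [0.03, -0.25, 0.12], "rot": [0.004, 0.002, 0]},
    {"claw": 1.5, "linear": [0.03, -0.25, 0.12], "rot": [0.004, 0.002, 0]},
  ],
)

```text
t: 15.65
position: [0.4537, 0.3064, 0.0998]
orientation: [0.059, 0.998, 0.002, 0.001]
ft_force: [-2.8, 1.4, 9.8]
width: 0.0234
```

Request:
send_rows(
  series=[
    {"claw": 1.5, "linear": [0.02, -0.25, 0.12], "rot": [0.002, 0.001, 0]},
    {"claw": 1.5, "linear": [0.02, -0.25, 0.12], "rot": [0.002, 0.001, 0]},
    {"claw": 1.5, "linear": [0.02, -0.25, 0.12], "rot": [0.002, 0.001, 0]},
  ],
)

```text
t: 15.9
position: [0.4535, 0.3038, 0.0999]
orientation: [0.058, 0.998, 0.003, 0.001]
ft_force: [-2.8, 1.4, 9.9]
width: 0.0239
```

```bash
python3 -c "
from h import *
plan([.4414,.2184,.1],1.45,nmax=1)"
```

```text
t 15.9 pos [0.4535 0.3038 0.0999] F [-2.84  1.37  9.87] w 0.0239 yaw 1.454
left cm 8.63 rot [0.006 0.002 0.004] rows 3
linear [0.07, -2.87, -0.02] rot [0.002, 0.001, 0.001]
```

Request:
send_rows(
  series=[
    {"claw": 1.5, "linear": [0.06, -0.35, 0.12], "rot": [0.002, 0.001, 0.001]},
    {"claw": 1.5, "linear": [0.06, -0.35, 0.12], "rot": [0.002, 0.001, 0.001]},
    {"claw": 1.5, "linear": [0.06, -0.35, 0.12], "rot": [0.002, 0.001, 0.001]},
  ],
)

```text
t: 16.15
position: [0.4526, 0.2984, 0.1]
orientation: [0.059, 0.998, 0.004, 0.002]
ft_force: [-1.7, 1.4, 9.5]
width: 0.0238
```

Request:
send_rows(
  series=[
    {"claw": 1.5, "linear": [0.06, -0.35, 0.12], "rot": [0.002, 0.001, 0.001]},
    {"claw": 1.5, "linear": [0.06, -0.35, 0.12], "rot": [0.002, 0.001, 0.001]},
    {"claw": 1.5, "linear": [0.06, -0.35, 0.12], "rot": [0.002, 0.001, 0]},
  ],
)

```text
t: 16.4
position: [0.4518, 0.2926, 0.1002]
orientation: [0.059, 0.998, 0.005, 0.003]
ft_force: [-1.6, 1.2, 9.9]
width: 0.0234
```

Request:
send_rows(
  series=[
    {"claw": 1.5, "linear": [0.06, -0.35, 0.12], "rot": [0.002, 0.001, 0]},
    {"claw": 1.5, "linear": [0.06, -0.35, 0.12], "rot": [0.002, 0.001, 0]},
    {"claw": 1.5, "linear": [0.06, -0.35, 0.12], "rot": [0.002, 0.001, 0]},
  ],
)

```text
t: 16.65
position: [0.451, 0.2867, 0.1003]
orientation: [0.059, 0.998, 0.006, 0.004]
ft_force: [-1.8, 0.7, 9.8]
width: 0.0235
```

Request:
send_rows(
  series=[
    {"claw": 1.5, "linear": [0.06, -0.35, 0.12], "rot": [0.002, 0.001, 0]},
    {"claw": 1.5, "linear": [0.06, -0.35, 0.12], "rot": [0.002, 0.001, 0]},
    {"claw": 1.5, "linear": [0.06, -0.35, 0.12], "rot": [0.002, 0.001, 0]},
  ],
)

```text
t: 16.9
position: [0.4502, 0.2809, 0.1004]
orientation: [0.058, 0.998, 0.007, 0.005]
ft_force: [-2.0, 1.1, 10.1]
width: 0.0234
```

```bash
python3 -c "
from h import *
plan([.4414,.2184,.1],1.45,nmax=1)"
```

```text
t 16.9 pos [0.4502 0.2809 0.1004] F [-2.03  1.14 10.07] w 0.0234 yaw 1.454
left cm 6.31 rot [0.015 0.008 0.004] rows 2
linear [0.07, -3.15, -0.03] rot [0.008, 0.004, 0.002]
```

Now it's a steady 13.5 N and the roll is smooth, so the strips it has passed are home. Carrying on.

Request:
send_rows(
  series=[
    {"claw": 1.5, "linear": [0.06, -0.35, 0.12], "rot": [0.004, 0.002, 0]},
    {"claw": 1.5, "linear": [0.06, -0.35, 0.12], "rot": [0.004, 0.002, 0]},
    {"claw": 1.5, "linear": [0.06, -0.35, 0.12], "rot": [0.004, 0.002, 0]},
  ],
)

```text
t: 17.15
position: [0.4495, 0.2748, 0.1005]
orientation: [0.058, 0.998, 0.005, 0.004]
ft_force: [-2.7, 0.6, 10.3]
width: 0.0235
```

Request:
send_rows(
  series=[
    {"claw": 1.5, "linear": [0.06, -0.35, 0.115], "rot": [0.004, 0.002, 0]},
    {"claw": 1.5, "linear": [0.06, -0.35, 0.115], "rot": [0.004, 0.002, 0]},
    {"claw": 1.5, "linear": [0.06, -0.35, 0.115], "rot": [0.004, 0.002, 0]},
  ],
)

```text
t: 17.4
position: [0.4488, 0.2686, 0.1006]
orientation: [0.057, 0.998, 0.003, 0.003]
ft_force: [-2.0, 1.0, 9.8]
width: 0.0235
```

Request:
send_rows(
  series=[
    {"claw": 1.5, "linear": [0.06, -0.35, 0.115], "rot": [0.003, 0.002, 0]},
    {"claw": 1.5, "linear": [0.06, -0.35, 0.115], "rot": [0.003, 0.002, 0]},
    {"claw": 1.5, "linear": [0.06, -0.35, 0.115], "rot": [0.003, 0.002, 0]},
  ],
)

```text
t: 17.65
position: [0.4481, 0.2623, 0.1007]
orientation: [0.057, 0.998, 0.002, 0.002]
ft_force: [-1.8, -0.3, 9.6]
width: 0.0234
```

Request:
send_rows(
  series=[
    {"claw": 1.5, "linear": [0.06, -0.35, 0.115], "rot": [0.003, 0.002, 0]},
    {"claw": 1.5, "linear": [0.06, -0.35, 0.115], "rot": [0.003, 0.002, 0]},
    {"claw": 1.5, "linear": [0.06, -0.35, 0.115], "rot": [0.003, 0.002, 0]},
  ],
)

```text
t: 17.9
position: [0.4474, 0.2558, 0.1008]
orientation: [0.056, 0.998, 0.001, 0.001]
ft_force: [-2.4, 0.9, 10.7]
width: 0.0237
```

```bash
python3 -c "
from h import *
plan([.4414,.2184,.1],1.45,nmax=1)"
```

```text
t 17.9 pos [0.4474 0.2558 0.1008] F [-2.39  0.92 10.69] w 0.0237 yaw 1.458
left cm 3.79 rot [0.003 0.002 0.008] rows 1
linear [0.18, -3.79, 0.07] rot [0.003, 0.002, 0.008]
```

Request:
send_rows(
  series=[
    {"claw": 1.5, "linear": [0.07, -0.35, 0.11], "rot": [0.001, 0.001, 0.002]},
    {"claw": 1.5, "linear": [0.07, -0.35, 0.11], "rot": [0.001, 0.001, 0.002]},
    {"claw": 1.5, "linear": [0.07, -0.35, 0.11], "rot": [0.001, 0.001, 0.002]},
  ],
)

```text
t: 18.15
position: [0.4465, 0.2493, 0.1009]
orientation: [0.059, 0.998, 0.003, 0.002]
ft_force: [-2.4, 0.2, 9.0]
width: 0.0233
```

Request:
send_rows(
  series=[
    {"claw": 1.5, "linear": [0.07, -0.35, 0.11], "rot": [0.001, 0.001, 0.002]},
    {"claw": 1.5, "linear": [0.07, -0.35, 0.11], "rot": [0.001, 0.001, 0.002]},
    {"claw": 1.5, "linear": [0.07, -0.35, 0.11], "rot": [0.001, 0.001, 0]},
  ],
)

```text
t: 18.4
position: [0.4456, 0.2427, 0.1009]
orientation: [0.06, 0.998, 0.005, 0.003]
ft_force: [-1.9, 0.7, 10.1]
width: 0.0233
```

Request:
send_rows(
  series=[
    {"claw": 1.5, "linear": [0.07, -0.35, 0.11], "rot": [0.002, 0.001, 0]},
    {"claw": 1.5, "linear": [0.07, -0.35, 0.11], "rot": [0.002, 0.001, 0]},
    {"claw": 1.5, "linear": [0.07, -0.35, 0.11], "rot": [0.002, 0.001, 0]},
  ],
)

```text
t: 18.65
position: [0.4447, 0.2359, 0.1009]
orientation: [0.059, 0.998, 0.006, 0.004]
ft_force: [-1.8, 0.7, 9.9]
width: 0.0236
```

Request:
send_rows(
  series=[
    {"claw": 1.5, "linear": [0.07, -0.35, 0.11], "rot": [0.002, 0.001, 0]},
    {"claw": 1.5, "linear": [0.07, -0.35, 0.11], "rot": [0.002, 0.001, 0]},
    {"claw": 1.5, "linear": [0.07, -0.35, 0.11], "rot": [0.002, 0.001, 0]},
  ],
)

```text
t: 18.9
position: [0.4438, 0.2291, 0.1009]
orientation: [0.059, 0.998, 0.006, 0.005]
ft_force: [-2.0, 0.5, 9.5]
width: 0.0235
```

```bash
python3 -c "
from h import *
plan([.4414,.2184,.1],1.45,nmax=1)"
```

```text
t 18.9 pos [0.4438 0.2291 0.1009] F [-2.01  0.51  9.55] w 0.0235 yaw 1.453
left cm 1.11 rot [0.013 0.01  0.003] rows 1
linear [0.12, -1.1, 0.07] rot [0.013, 0.01, 0.003]
```

Request:
send_rows(
  series=[
    {"claw": 1.5, "linear": [0.07, -0.35, 0.11], "rot": [0.003, 0.002, 0]},
    {"claw": 1.5, "linear": [0.07, -0.35, 0.11], "rot": [0.003, 0.002, 0]},
    {"claw": 1.5, "linear": [0.07, -0.35, 0.11], "rot": [0.003, 0.002, 0]},
  ],
)

```text
t: 19.15
position: [0.443, 0.2222, 0.1008]
orientation: [0.058, 0.998, 0.005, 0.005]
ft_force: [-1.6, 0.2, 10.7]
width: 0.0232
```

Request:
send_rows(
  series=[
    {"claw": 1.5, "linear": [0.05, -0.3, 0.11], "rot": [0.003, 0.002, 0]},
    {"claw": 1.5, "linear": [0.05, -0.25, 0.11], "rot": [0.003, 0.002, 0]},
  ],
)

```text
t: 19.32
position: [0.4429, 0.2188, 0.1008]
orientation: [0.058, 0.998, 0.004, 0.004]
ft_force: [-4.0, 0.9, 11.7]
width: 0.0239
```

Request:
send_rows(
  series=[
    {"claw": 1.5, "linear": [0, 0, -0.3], "rot": [0, 0, 0]},
    {"claw": 1.5, "linear": [0, 0, -1], "rot": [0, 0, 0]},
    {"claw": 1.5, "linear": [0, 0, -2], "rot": [0, 0, 0]},
    {"claw": 1.5, "linear": [0, -0.5, -2], "rot": [0, 0, 0]},
    {"claw": 1.5, "linear": [0, -1, -1.5], "rot": [0, 0, 0]},
  ],
)

```text
t: 19.73
position: [0.438, 0.2034, 0.1691]
orientation: [0.057, 0.998, 0.002, 0.001]
ft_force: [1.0, -0.2, -3.5]
width: 0.0237
```

```bash
python3 -c "
from h import *
plan([.4537,.082,.1746],.121,nmax=15)"
```

```text
t 19.73 pos [0.438  0.2034 0.1691] F [ 1.01 -0.22 -3.5 ] w 0.0237 yaw 1.457
left cm 12.25 rot [ 5.000e-03 -1.000e-03  1.336e+00] rows 13
linear [-0.23, -0.91, -0.05] rot [0.0, -0.0, 0.103]
linear [-0.32, -0.89, -0.05] rot [0.0, -0.0, 0.103]
linear [-0.41, -0.85, -0.05] rot [0.0, -0.0, 0.103]
linear [-0.49, -0.8, -0.04] rot [0.0, -0.0, 0.103]
linear [-0.57, -0.75, -0.04] rot [0.0, -0.0, 0.103]
linear [-0.65, -0.69, -0.04] rot [0.0, -0.0, 0.103]
linear [-0.71, -0.62, -0.04] rot [0.0, -0.0, 0.103]
linear [-0.77, -0.54, -0.04] rot [0.0, -0.0, 0.103]
linear [-0.82, -0.46, -0.04] rot [0.0, -0.0, 0.103]
linear [-0.87, -0.37, -0.04] rot [0.0, -0.0, 0.103]
linear [-0.9, -0.28, -0.04] rot [0.0, -0.0, 0.103]
linear [-0.92, -0.19, -0.04] rot [0.0, -0.0, 0.103]
linear [-0.94, -0.09, -0.04] rot [0.0, -0.0, 0.103]
```

Request:
send_rows(
  series=[
    {"claw": 1.5, "linear": [-0.2, -0.9, 0], "rot": [0, 0, 0.103]},
    {"claw": 1.5, "linear": [-0.3, -0.9, 0], "rot": [0, 0, 0.103]},
    {"claw": 1.5, "linear": [-0.4, -0.8, 0], "rot": [0, 0, 0.103]},
    {"claw": 1.5, "linear": [-0.5, -0.8, -0.1], "rot": [0, 0, 0.103]},
    {"claw": 1.5, "linear": [-0.6, -0.7, -0.1], "rot": [0, 0, 0.103]},
  ],
)

```text
t: 20.15
position: [0.445, 0.156, 0.1764]
orientation: [0.318, 0.948, 0.005, 0.003]
ft_force: [-0.2, -0.9, -3.5]
width: 0.0238
```

Request:
send_rows(
  series=[
    {"claw": 1.5, "linear": [-0.7, -0.7, -0.1], "rot": [0, 0, 0.103]},
    {"claw": 1.5, "linear": [-0.7, -0.6, -0.1], "rot": [0, 0, 0.103]},
    {"claw": 1.5, "linear": [-0.8, -0.5, -0.1], "rot": [0, 0, 0.103]},
    {"claw": 1.5, "linear": [-0.8, -0.4, 0], "rot": [0, 0, 0.103]},
    {"claw": 1.5, "linear": [-0.9, -0.3, 0], "rot": [0, 0, 0.103]},
  ],
)

```text
t: 20.57
position: [0.4506, 0.1066, 0.1808]
orientation: [0.56, 0.828, 0.005, 0.001]
ft_force: [-0.3, 0.0, -3.4]
width: 0.0236
```

```bash
python3 -c "
from h import *
plan([.4537,.082,.1746],.121,nmax=15)
for n in ('wrist','top'):
  c=cam(n); cv2.imwrite(f'pics/{n}4.png',c['pixels']); np.savez(f'/tmp/{n}4.npz',**{k:np.array(v) for k,v in c.items()})
P=world(dict(np.load('/tmp/wrist4.npz'))); Q=world(dict(np.load('/tmp/top0.npz')));T=world(dict(np.load('/tmp/top4.npz')))
a=np.array([.1205,.9927]);b=np.array([.9927,-.1205])
for n,A in (('w4',P),('top0',Q),('top4',T)):
  d=A[...,:2]-np.array([.448,.2672]); v=d@a; u=d@b; z=A[...,2]
  print(n,[ (round(1000*np.median(z[(abs(u)<.034)&(abs(v-(k-6.5)*.009)<.003)&(z>.03)&(z<.07)]),1) if ((abs(u)<.034)&(abs(v-(k-6.5)*.009)<.003)&(z>.03)&(z<.07)).sum()>10 else None) for k in range(1,13)])
  for s in (-1,1):
    m=(abs(u)<.034)&(abs(v-s*.059)<.003)&(z>.025)&(z<.07); print('deck',s,m.sum(),round(1000*np.median(z[m]),1) if m.sum() else None)
"
```

```text
t 20.57 pos [0.4506 0.1066 0.1808] F [-0.28  0.02 -3.44] w 0.0236 yaw 0.381
left cm 2.55 rot [ 0.009 -0.006  0.26 ] rows 3
linear [-0.8, -0.21, 0.2] rot [0.003, -0.002, 0.087]
linear [-0.81, -0.14, 0.2] rot [0.003, -0.002, 0.087]
linear [-0.82, -0.07, 0.21] rot [0.003, -0.002, 0.087]
w4 [np.float64(45.2), np.float64(45.0), np.float64(44.8), np.float64(44.7), np.float64(44.6), np.float64(44.5), np.float64(44.2), np.float64(43.9), np.float64(44.0), np.float64(43.7), None, None]
deck -1 526 41.4
deck 1 0 None
top0 [np.float64(50.1), np.float64(49.6), np.float64(50.5), np.float64(49.4), np.float64(49.6), np.float64(50.3), np.float64(49.7), np.float64(49.0), np.float64(49.2), np.float64(49.5), np.float64(48.8), np.float64(48.5)]
deck -1 106 42.9
deck 1 102 41.4
top4 [np.float64(46.5), np.float64(46.8), np.float64(46.4), np.float64(46.3), np.float64(46.2), np.float64(46.1), np.float64(45.9), np.float64(46.0), np.float64(45.4), np.float64(45.3), np.float64(45.3), np.float64(45.3)]
deck -1 105 43.1
deck 1 101 41.5
```

View pics/wrist4.png

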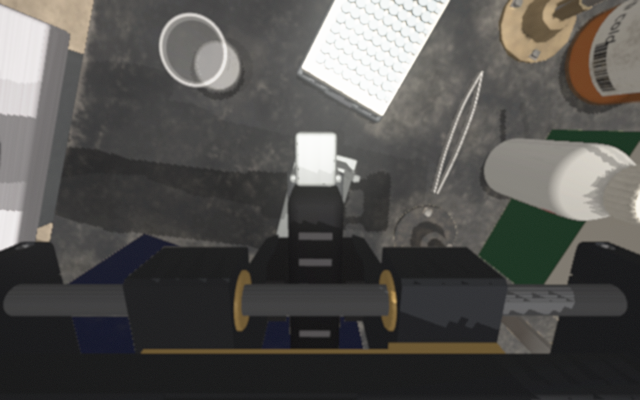

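Run:
```python
from h import *
s=st(); Rm=R.from_quat(s['orientation']); p0=np.array(s['position'])
c=dict(np.load('/tmp/wrist4.npz')); P=world(c); hsv=cv2.cvtColor(c['pixels'],cv2.COLOR_BGR2HSV)
Q=(P-p0)@Rm.as_matrix()
r=np.zeros(Q.shape[:2],bool); r[120:200,285:345]=1
m=r&(P[...,2]>.12)&(P[...,2]<.25)
e=r&(hsv[...,2]>150)&m; print('ear',np.percentile(Q[e],[1,50,99],axis=0))
plan([.4587,.084,.13],.121)
```

```text
ear [[ 0.04140135 -0.00969322 -0.01894885]
 [ 0.05253047  0.00082049 -0.01736655]
 [ 0.06384781  0.01099615 -0.0107731 ]]
t 20.67 pos [0.4509 0.1055 0.1808] F [ 0.27  0.64 -3.33] w 0.0234 yaw 0.383
left cm 5.57 rot [ 0.009 -0.005  0.262] rows 3
linear [-0.77, -0.04, 1.69] rot [0.003, -0.002, 0.087]
linear [-0.76, 0.03, 1.69] rot [0.003, -0.002, 0.087]
linear [-0.76, 0.1, 1.69] rot [0.003, -0.002, 0.087]
```

Request:
send_rows(
  series=[
    {"claw": 1.5, "linear": [-0.8, 0, 1.2], "rot": [0.003, -0.002, 0.087]},
    {"claw": 1.5, "linear": [-0.8, 0, 1.5], "rot": [0.003, -0.002, 0.087]},
    {"claw": 1.5, "linear": [-0.7, 0.1, 1.5], "rot": [0.003, -0.002, 0.087]},
    {"claw": 1.5, "linear": [0, 0, 0], "rot": [0, 0, 0]},
  ],
)

```text
t: 21.0
position: [0.4596, 0.0865, 0.139]
orientation: [0.66, 0.751, 0.002, 0.0]
ft_force: [-0.7, -0.0, -2.7]
width: 0.0233
```

```bash
python3 -c "
from h import *
plan([.4587,.084,.105],.121,step=1.5)"
```

```text
t 21.0 pos [0.4596 0.0865 0.139 ] F [-0.71 -0.   -2.71] w 0.0233 yaw 0.128
left cm 3.41 rot [ 0.003 -0.002  0.007] rows 3
linear [-0.08, -0.05, 1.13] rot [0.001, -0.001, 0.002]
linear [-0.08, -0.04, 1.13] rot [0.001, -0.001, 0.002]
linear [-0.08, -0.04, 1.13] rot [0.001, -0.001, 0.002]
```

Request:
send_rows(
  series=[
    {"claw": 1.5, "linear": [-0.1, -0.05, 1.1], "rot": [0.001, -0.001, 0.003]},
    {"claw": 1.5, "linear": [-0.1, -0.05, 1.1], "rot": [0.001, -0.001, 0.003]},
    {"claw": 1.5, "linear": [-0.1, 0, 1], "rot": [0.001, 0, 0.002]},
    {"claw": 1.5, "linear": [0, 0, 0], "rot": [0, 0, 0]},
    {"claw": 1.5, "linear": [0, 0, 0], "rot": [0, 0, 0]},
  ],
)

```text
t: 21.42
position: [0.4591, 0.0869, 0.1066]
orientation: [0.656, 0.755, 0.001, -0.001]
ft_force: [-0.2, 0.3, -3.6]
width: 0.0234
```

```bash
python3 -c "
from h import *
c=cam('wrist'); cv2.imwrite('pics/wrist5.png',c['pixels'])
plan([.4587,.084,.090],.121,step=1.5)
c=cam('top');cv2.imwrite('pics/top5.png',cv2.resize(c['pixels'][120:230,350:490],None,fx=5,fy=5))"
```

```text
t 21.47 pos [0.459  0.087  0.1066] F [-0.1  -0.51 -3.48] w 0.0234 yaw 0.141
left cm 1.69 rot [-0.    -0.002  0.02 ] rows 2
linear [-0.15, -0.04, 0.83] rot [-0.0, -0.001, 0.01]
linear [-0.15, -0.03, 0.83] rot [-0.0, -0.001, 0.01]
```

View pics/wrist5.png

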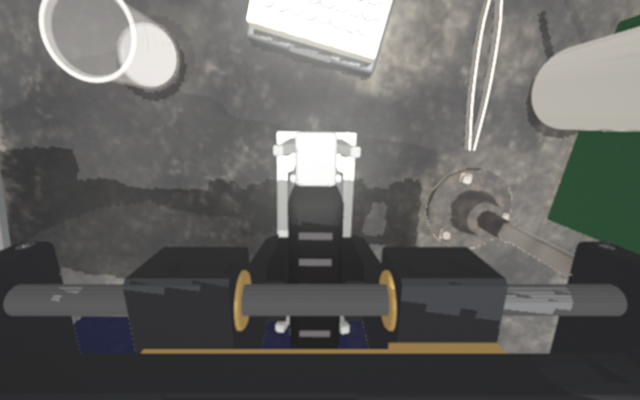

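The ear at (316,155) is centred between the notch tips at (282,150) and (352,150). I'll trim yaw and y, then lower.

Request:
send_rows(
  series=[
    {"claw": 1.5, "linear": [-0.25, -0.05, 0.3], "rot": [0, 0, 0.015]},
    {"claw": 1.5, "linear": [-0.15, 0, 0.4], "rot": [0, 0, 0.01]},
    {"claw": 1.5, "linear": [0, 0, 0.2], "rot": [0, 0, 0]},
    {"claw": 1.5, "linear": [0, 0, 0], "rot": [0, 0, 0]},
  ],
)

```text
t: 21.85
position: [0.4604, 0.083, 0.0985]
orientation: [0.666, 0.746, 0.002, -0.0]
ft_force: [-0.5, 0.3, -3.7]
width: 0.0236
```

```bash
python3 -c "
from h import *
plan([.4587,.084,.0705],.121,step=.6)"
```

```text
t 21.85 pos [0.4604 0.083  0.0985] F [-0.53  0.34 -3.69] w 0.0236 yaw 0.114
left cm 2.81 rot [ 0.003 -0.003 -0.007] rows 5
linear [0.02, -0.03, 0.56] rot [0.001, -0.001, -0.001]
linear [0.02, -0.03, 0.56] rot [0.001, -0.001, -0.001]
linear [0.02, -0.03, 0.56] rot [0.001, -0.001, -0.001]
linear [0.02, -0.03, 0.56] rot [0.001, -0.001, -0.001]
linear [0.02, -0.03, 0.56] rot [0.001, -0.001, -0.001]
```

Request:
send_rows(
  series=[
    {"claw": 1.5, "linear": [0.05, -0.1, 0.5], "rot": [0.001, -0.001, -0.003]},
    {"claw": 1.5, "linear": [0.05, -0.08, 0.5], "rot": [0.001, -0.001, -0.002]},
  ],
)

```text
t: 22.02
position: [0.4593, 0.0838, 0.0887]
orientation: [0.664, 0.748, 0.002, 0.001]
ft_force: [0.2, -0.1, -4.0]
width: 0.0231
```

Request:
send_rows(
  series=[
    {"claw": 1.5, "linear": [0, 0, 0.4], "rot": [0, 0, 0]},
    {"claw": 1.5, "linear": [0, 0, 0.4], "rot": [0, 0, 0]},
  ],
)

```text
t: 22.18
position: [0.459, 0.084, 0.0795]
orientation: [0.664, 0.748, 0.001, 0.0]
ft_force: [-0.5, -0.1, -3.6]
width: 0.0239
```

```bash
python3 -c "
from h import *
plan([.4587,.084,.0705],.121,step=.6)"
```

```text
t 22.18 pos [0.459  0.084  0.0795] F [-0.48 -0.13 -3.55] w 0.0239 yaw 0.119
left cm 0.9 rot [ 0.003 -0.001 -0.002] rows 2
linear [-0.0, -0.02, 0.45] rot [0.001, -0.001, -0.001]
linear [-0.0, -0.02, 0.45] rot [0.001, -0.001, -0.001]
```

Request:
send_rows(
  series=[
    {"claw": 1.5, "linear": [0, 0, 0.35], "rot": [0.001, 0, 0]},
    {"claw": 1.5, "linear": [0, 0, 0.3], "rot": [0.001, 0, 0]},
  ],
)

```text
t: 22.35
position: [0.4587, 0.0841, 0.0718]
orientation: [0.664, 0.748, 0.0, -0.0]
ft_force: [-0.5, 0.1, -3.2]
width: 0.0234
```

Request:
send_rows(
  series=[
    {"claw": 1.5, "linear": [0, 0, 0.15], "rot": [0, 0, 0]},
  ],
)

```text
t: 22.43
position: [0.4585, 0.0841, 0.0698]
orientation: [0.664, 0.748, -0.0, -0.001]
ft_force: [-1.0, 0.4, -2.2]
width: 0.0235
```

Request:
send_rows(
  series=[
    {"claw": 1.5, "linear": [0, 0, 0.1], "rot": [0, 0, 0]},
  ],
)

```text
t: 22.52
position: [0.4585, 0.0841, 0.0695]
orientation: [0.664, 0.748, -0.0, -0.001]
ft_force: [-10.2, -1.7, 39.3]
width: 0.0235
```

Seated. Now I'll unload and open.

Request:
send_rows(
  series=[
    {"claw": 1.5, "linear": [0, 0, -0.03], "rot": [0, 0, 0]},
    {"claw": 3.2, "linear": [0, 0, 0], "rot": [0, 0, 0]},
    {"claw": 6, "linear": [0, 0, 0], "rot": [0, 0, 0]},
    {"claw": 6, "linear": [0, 0, 0], "rot": [0, 0, 0]},
    {"claw": 6, "linear": [0, 0, 0], "rot": [0, 0, 0]},
  ],
)

```text
t: 22.93
position: [0.4605, 0.0843, 0.071]
orientation: [0.664, 0.748, 0.002, -0.0]
ft_force: [0.0, 0.6, -0.7]
width: 0.048
```

Request:
send_rows(
  series=[
    {"claw": 7, "linear": [0, 0, 0], "rot": [0, 0, 0]},
    {"claw": 7, "linear": [0, 0, 0], "rot": [0, 0, 0]},
    {"claw": 7, "linear": [0, 0, 0], "rot": [0, 0, 0]},
  ],
)

```text
t: 23.18
position: [0.4608, 0.0843, 0.071]
orientation: [0.664, 0.748, 0.002, -0.0]
ft_force: [-0.0, 0.8, -0.4]
width: 0.0683
```

Request:
send_rows(
  series=[
    {"claw": 7, "linear": [0, -0.1, -1], "rot": [0, 0, 0]},
    {"claw": 7, "linear": [0, 0, -2], "rot": [0, 0, 0]},
    {"claw": 7, "linear": [0, 0, -3], "rot": [0, 0, 0]},
    {"claw": 7, "linear": [0, 0, -3], "rot": [0, 0, 0]},
    {"claw": 7, "linear": [0, 0, -3], "rot": [0, 0, 0]},
  ],
)

```text
t: 23.6
position: [0.4546, 0.0822, 0.192]
orientation: [0.664, 0.748, -0.005, -0.003]
ft_force: [0.8, 0.7, 0.4]
width: 0.07
```

Request:
send_rows(
  series=[
    {"claw": 7, "linear": [0, -4, -1], "rot": [0, 0, 0]},
    {"claw": 7, "linear": [0, -3, 0], "rot": [0, 0, 0]},
    {"claw": 7, "linear": [0, 0, 0], "rot": [0, 0, 0]},
  ],
)

```text
t: 23.85
position: [0.3891, 0.0744, 0.2101]
orientation: [0.665, 0.747, 0.002, -0.0]
ft_force: [0.2, 0.6, -1.3]
width: 0.0698
```

Run:
```python
from h import *
print(st()['t'],st()['position'])
c=cam('top');cv2.imwrite('pics/top6.png',c['pixels']); np.savez('/tmp/top6.npz',**{k:np.array(v) for k,v in c.items()})
w=cam('wrist');cv2.imwrite('pics/wrist6.png',w['pixels']); np.savez('/tmp/w6.npz',**{k:np.array(v) for k,v in w.items()})
s=cam('scene');cv2.imwrite('pics/scene6.png',cv2.resize(s['pixels'][120:320,180:480],None,fx=2.5,fy=2.5))
```

```text
23.85 [0.38905796 0.07439773 0.21013234]
```

View pics/top6.png

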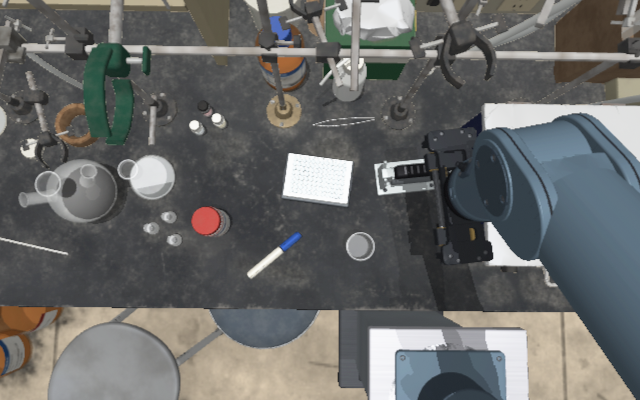

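View pics/wrist6.png

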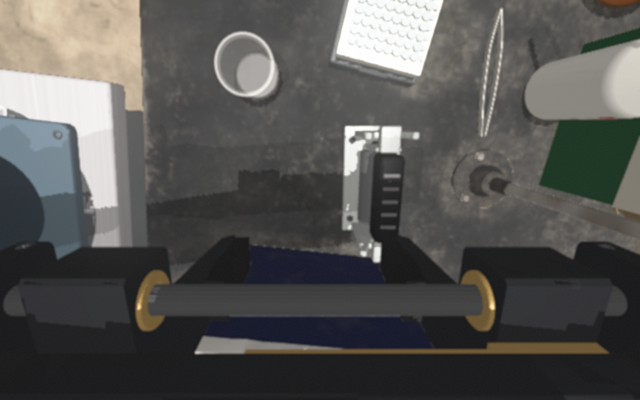

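The bystanders haven't moved and the roller's bar at (388,195) sits in the stand. I'll move the arm clear for a final measurement.

Request:
send_rows(
  series=[
    {"claw": 7, "linear": [0, 0, -2], "rot": [0, 0, 0]},
    {"claw": 7, "linear": [3.5, 0, -1], "rot": [0, 0, 0]},
    {"claw": 7, "linear": [4, 0.5, -1], "rot": [0, 0, 0]},
    {"claw": 7, "linear": [4, 0, 0], "rot": [0, 0, 0]},
    {"claw": 7, "linear": [4, 0.5, 0], "rot": [0, 0, 0]},
  ],
)

```text
t: 24.42
position: [0.3914, 0.2282, 0.2519]
orientation: [0.672, 0.741, 0.002, 0.003]
ft_force: [0.5, 0.1, -0.0]
width: 0.07
```

Request:
send_rows(
  series=[
    {"claw": 7, "linear": [4, 0, 0], "rot": [0, 0, 0]},
    {"claw": 7, "linear": [4, 0, 0], "rot": [0, 0, 0]},
    {"claw": 7, "linear": [4, 0, 0], "rot": [0, 0, 0]},
    {"claw": 7, "linear": [4, 0, 0], "rot": [0, 0, 0]},
    {"claw": 7, "linear": [0, 0, 0], "rot": [0, 0, 0]},
  ],
)

```text
t: 24.83
position: [0.3767, 0.4042, 0.2498]
orientation: [0.67, 0.743, 0.004, 0.002]
ft_force: [-0.6, -0.4, -0.2]
width: 0.0699
```

Run:
```python
from h import *
s=st(); print(s['t'],s['position'],s['ft_force'])
T=dict(np.load('/tmp/top6.npz')); c=cam('top'); cv2.imwrite('pics/top7.png',c['pixels'])
a=np.array([.1205,.9927]);b=np.array([.9927,-.1205])
def strips(A,n):
  d=A[...,:2]-np.array([.448,.2672]); v=d@a; u=d@b; z=A[...,2]
  print(n,[round(float(1000*np.median(z[(abs(u)<.034)&(abs(v-(k-6.5)*.009)<.003)&(z>.03)&(z<.07)])),1) for k in range(1,13)])
strips(world(T),'top6')
for n,cc in (('top',c),('w6',dict(np.load('/tmp/w6.npz')))):
  P=world(cc); Z=P[...,2]; hsv=cv2.cvtColor(cc['pixels'],cv2.COLOR_BGR2HSV)
  m=(abs(P[...,0]-.458)<.04)&(abs(P[...,1]-.083)<.07)&(Z>.092)&(Z<.13)&(hsv[...,2]<110)
  nn,l,st_,_=cv2.connectedComponentsWithStats(m.astype(np.uint8));
  if nn<2: print(n,'none'); continue
  m=l==1+np.argmax(st_[1:,4]); p=P[m]
  print(n,m.sum(),cv2.minAreaRect((p[:,:2]*1000).astype(np.float32)),'z',np.median(p[:,2]),'z ends',np.median(p[p[:,1]>.1,2]),np.median(p[p[:,1]<.065,2]))
```

```text
24.8333 [0.37668134 0.40421567 0.24978675] [-0.55951962 -0.44931567 -0.16107597]
top6 [46.5, 46.4, 46.3, 46.2, 46.2, 45.7, 45.7, 45.8, 45.6, 45.6, 45.5, 45.3]
top 515 ((458.9654846191406, 81.98717498779297), (24.29454803466797, 81.65480041503906), 6.753996849060059) z 0.10035409271717557 z ends 0.10044180246359348 0.10037870678148994
w6 2159 ((458.9397277832031, 82.13282012939453), (24.54291343688965, 82.2759780883789), 6.325015544891357) z 0.09890928094952642 z ends 0.09867790763614613 0.09883406646776322
```

View pics/top7.png

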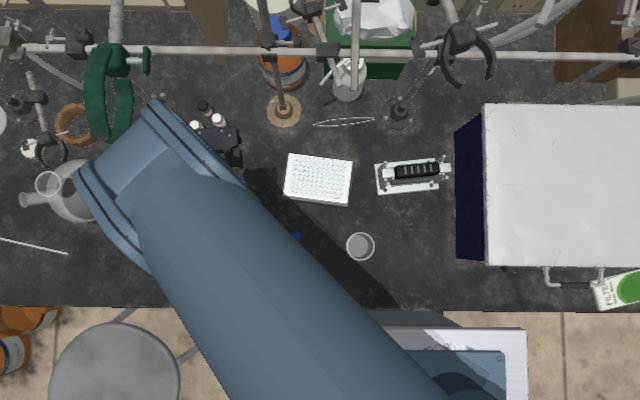

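```bash
python3 -c "
from h import *
print(bot.sign_off())"
```

```text
the job is handed in; nothing more can be done
None
```

I pressed all twelve cap strips home and hung the roller back in its stand. I then let go and handed the job in at about 25 s of the 72 s limit.

**Rolling:** I made one pass out and one pass back along the plate.
- **Push:** it was about 12–15 N for most of the way. It dipped to about 9–11 N for short stretches, mainly at the far end on the first pass. The highest reading was about 17 N while pressing the first strip, well under 25 N.
- **Sampling:** these values come from force readings every two or three rows, so I did not see the force in between.

**Strips:** in the top camera, the strip tops dropped from about 49–50 mm to an even slope of 46.5 to 45.3 mm. That is about 3.4–3.8 mm above the deck (4 mm nominal), and no strip stands proud.

**Height disagreement:** the heights felt through the arm came out about 0.5 mm higher mid-plate than a straight line between the ends. The camera shows no such bulge, so I put it down to arm or grip flex.

**Roller:** the bar is level in the stand, with its top at 100.4 mm, the same as before I took it. It is within about 1 mm of its starting position. Setting it down gave a brief 39 N reading at the wrist as the ears met the notch floors.

**Bench:** in the top picture taken just after I let go, the other things looked to be where they started. In the last picture the arm partly hid the marker and the jar.

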